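# Fetch the canister lid from behind the condiments

### The job

The lid of the open brass-coloured canister lies behind the pepper mill, the amber jar and the salt shaker. Set these three aside, upright on the oval wooden board, before you touch the lid; then put the lid squarely on the open canister, and only when it is on stand the three back upright, each in the middle of its own coaster: the pepper mill on the black one, the amber jar on the cork one, the salt shaker on the blue one. Do not knock anything over, and leave the canister and the honey jar where they stand.

Things in the scene. Friction and masses are not known exactly. Their poses are not given: they have to be found in the camera images.
- pepper_mill_center (a point): dark turned-wood pepper mill, 160 mm tall; the point is on its axis, 80 mm above its foot; z up. Base 58 mm across; its body narrows to 48 mm at 113 mm up and is best gripped about 90 mm up; above it a round 50 mm head and a small tip (leave room under the palm). About 0.2 kg. At the start it stands on the black coaster
- amber_jar_center (a point): small amber-brown glass jar with a black lid, 72 mm tall, 42 mm across; the point is its centre, 36 mm above its foot (grip it there, or a little higher); z up. About 0.3 kg. At the start it stands on the cork coaster
- salt_shaker_center (a point): small grey glass salt shaker with a domed grey top, 90 mm tall, 44 mm across; the point is on its axis, 45 mm above its foot (grip it there); z up. About 0.1 kg. At the start it stands on the blue coaster
- lid_knob (a point): loose brass-coloured lid lying flat on the worktop behind the coasters: a slightly domed disc 71 mm across, 6 mm thick, with a round knob 20 mm across in its middle, 6 to 24 mm above the flat underside; the point is the knob centre, 15 mm above the underside. Grasp the knob. 0.06 kg. A wall cabinet hangs beyond: its front 70 to 85 mm past the lid, its underside 0.46 m above the worktop
- canister_rim (a point): open brass-coloured canister, 69 mm across and 96 mm tall, standing loose on a 4 mm thick grey mat; it is the only canister without a lid. The point is the centre of its open top, level with the rim; z up. On it the lid's knob centre comes to 15 mm above this point. About 0.24 kg; it must stay where it is
- board_top (a point): fixed oval acacia board on short feet, the place to set things aside: 150 mm (its x) by 290 mm (its y), its flat top 46 mm above the worktop; the point is the centre of the top surface, axes along the board's short (x) and long (y) sides
- coaster_dark_top (a point): round black coaster, 78 mm across, 4 mm thick, fixed to the worktop: the pepper mill's place; the point is the centre of its top
- coaster_cork_top (a point): round cork coaster, 78 mm across, 4 mm thick, fixed: the amber jar's place; the point is the centre of its top
- coaster_blue_top (a point): round blue coaster, 78 mm across, 4 mm thick, fixed: the salt shaker's place; the point is the centre of its top. The three coasters lie in an arc, each with its centre 85 mm from the lid's starting place and 85 mm from the next one; which one is left, middle or right changes
- honey_center (a point): large clear-glass honey jar with a black lid and golden filling, 65 mm across and 86 mm tall, standing loose behind the work; the point is its centre, 43 mm up. Not to be moved
Mind the look-alikes: they are no part of the job. Leave any red look-alike of the part that bears amber_jar_center alone.

How it is judged:
By the outcome, as a careful person would: the job done as asked, in the order asked, and still so for the second after the job is handed in, with the robot touching nothing.
It also fails if it takes over 150 s, if anything falls off the work surface, if the arm or the gripper's body presses on something with over 40 N, if the wrist force passes 120 N, or if a joint passes its speed limit or range.

### The arm

A 7-joint arm with a two-finger parallel gripper is mounted at the origin on a cart in front of the work surface, level with it; the furniture and walls round the work are solid. World frame = base frame: x ahead of the robot, y to its left, z up, the work surface at z = 0. Lengths are in m, angles in degrees, forces in N, time in s.
With the tool pointing down it reaches from about 0.4 to 0.925 m from the base axis. Payload 4.1 kg.
Tool frame: the origin (TCP) lies midway between the tips of the shut fingers; the grasp point (between the pads) lies 19 mm behind it; z points along the fingers, y is the line along which they close (so a half turn about z gives the same grasp; the last joint's range is limited). The gripper opens to 85 mm and grips with 20 to 120 N. Pads are 22 mm wide; open, the fingers measure 114 mm over their backs; the gripper's body (76 mm by 85 mm) begins 54 mm behind the grasp point. The pads swing forward as they close: fully open they stand 13 mm farther back than shut.
Start: joints at [58.098, 22.827, 2.584, 88.041, -1.071, 69.15, -2.905], TCP at [0.287, -0.583, 0.231] pointing down, gripper open.
Joint ranges: [-161.44, 161.44], [-28.35, 127.94], [-78.24, 83.42], [0, 140.83], [-78.03, 258.03], [13.02, 114.36], [-168.23, 168.23]. Speed limits (degrees/s): [147.25, 147.25, 180, 180, 180, 180, 180].

### API

Orientations are given as a 3x3 rotation matrix whose columns are the frame's x, y, z axes.
In Python, from bench import observe, read_camera, calibration, ctrl gives the robot as it stands.
- The arm moves only by the tool send_rows, never from a script. Its argument "commands" is a list of rows, each a list of 3 entries, a list of its own where there are three numbers: the turn, a rotation vector about the tool's x, y, z in units of 6 degrees (1.0 is 6 degrees), then the shift along the tool's x, y, z in m, then the gripper's target within -1 to 1 (shut at 1, half-way at 0, fully open at -1). In form: [[[ax, ay, az], [dx, dy, dz], hand], ...]. A call has exactly 8 rows; each row shifts and turns the commanded pose from where the row before left it, along the tool's axes as they then stand; what a row does not reach is not made up. A row lasts 1/12 s, in which the tool goes at most 41.7 mm and 7.16 degrees, less where a joint would pass 70% of its speed; a pose out of reach is approached as far as the arm can. A call is refused whole if a number of a shift passes 0.0417 or a number of a turn 1, either way. A call with a gripper value outside its range is refused whole. The fingers move at their own pace and stop on an object; "squeeze" is the grip in N (left out, the last holds). Time passes only in rows, so rows that do not move let the fingers close, or fill a call up. It gives the time, the measured TCP pose, the force, the opening and the grip force at its end, in the units of the state.
- observe(): the state, without advancing time (a new reading comes with each control period).
- read_camera(name): name is "scene" or "top" or "wrist"; returns the picture (400x640x3 uint8, red, green, blue); there is no depth.
- calibration(name): a dict with "intrinsics" (3x3 intrinsics, pixels), "world_from_camera" (4x4, takes a point from camera to world coordinates); the wrist camera has in their place "hand_eye" (4x4, takes a point from camera to tool coordinates, whose origin is the TCP and whose axes are the flange's). Camera axes: x right, y up, looking along -z (the intrinsics and any distortion apply to the point x, -y, -z); pixel columns grow to the right and rows downward; lengths in m; the calibration is good to about 2 mm. The wrist camera is an equidistant fisheye: a pixel r from the principal point sees the ray r / f radians off the axis. A picture is of the moment at which its call begins: read the wrist's pose just before it. calibration takes no time and is no camera call.
- ctrl.finish_job(): hands the job in; it is judged then, once.
The state is a dict: "clock": time; "joint_positions": joint angles; "joint_vel": joint speeds; "joint_torque": joint torques, N m; "tcp_pos": TCP position; "eef_rot": TCP orientation; "ft_force": force on the tool from outside, world axes, zero at the start; "ft_torque": the same for the moment, N m; "finger_gap": finger opening in m; "grasp_force": force on a finger pad.
Only numpy, scipy, OpenCV 4.12 (cv2) and the standard library are available. Lean on these libraries where they do the work, as an engineer would, in place of code of your own. Each camera call takes 0.05 s, during which the arm holds its last target. There are 200 camera calls.

## Working session

There is one attempt and no reset: what is moved stays moved. The work goes in short steps, Python scripts to look and compute and a tool call to move; the robot and the scene stay as the last step left them, time stands still between calls to the robot, and variables do not carry over. Pictures are saved under pics/ and viewed, at most 14 in all, crops included, and the job is handed in when it is done.

Besides the shell and the picture viewer there is one more tool, called after "Call:" as name(argument=value, ...) on one line, values as JSON. send_rows: Moves the arm, as the interface text tells. Its arguments: {"type":"object","properties":{"commands":{"type":"array","items":{"type":"array"}},"squeeze":{"type":"number"}},"required":["commands"]}

```bash
ls; mkdir -p pics; python3 - <<'E'
from bench import observe, read_camera, calibration, ctrl
import cv2,numpy as np
s=observe(); print(s)
for n in("scene","top","wrist"):
    c=calibration(n); print(n,{k:np.round(v,4).tolist() if not isinstance(v,str) else v for k,v in c.items()})
for n in("scene","top"):
    cv2.imwrite(f"pics/{n}0.png",read_camera(n)[:,:,::-1])
E
```

```text
pics
{'clock': 0.0, 'joint_positions': array([58.09917946, 22.87358687,  2.58096137, 88.11630986, -1.07129325,
       69.15099392, -2.90304704]), 'joint_vel': array([-0.08675371, -0.02036293,  0.02196767, -0.03756782,  0.07021398,
        0.07014688, -0.05561747]), 'joint_torque': array([ 2.88882654e-05, -4.75121534e+01,  1.36417910e+00, -2.54220718e+01,
        1.13945678e-02,  9.40847502e-03, -2.07711651e-05]), 'tcp_pos': array([ 0.28698783, -0.58247782,  0.23022835]), 'eef_rot': array([[ 8.96979450e-01,  4.42071040e-01, -1.03102163e-03],
       [ 4.42072217e-01, -8.96977740e-01,  1.75730990e-03],
       [-1.47947635e-04, -2.03205689e-03, -9.99997924e-01]]), 'ft_force': array([ 0.33375716, -0.11718955,  0.10562317]), 'ft_torque': array([-0.00542379,  0.01831799, -0.04828782]), 'grasp_force': 0.0, 'finger_gap': 0.08519502098168623}
scene {'intrinsics': [[386.3097, 0.0, 320.4887], [0.0, 386.3097, 205.5926], [0.0, 0.0, 1.0]], 'world_from_camera': [[-0.8218, 0.3415, -0.456, -0.0386], [-0.5695, -0.5143, 0.6412, 0.7833], [-0.0155, 0.7866, 0.6172, 0.8661], [0.0, 0.0, 0.0, 1.0]]}
top {'intrinsics': [[378.6264, 0.0, 312.9494], [0.0, 378.6264, 199.5641], [0.0, 0.0, 1.0]], 'world_from_camera': [[-0.0111, 0.9914, -0.1303, 0.3985], [-0.9993, -0.0155, -0.0329, -0.0045], [-0.0346, 0.1299, 0.9909, 1.0557], [0.0, 0.0, 0.0, 1.0]]}
wrist {'intrinsics': [[309.7069, 0.0, 317.8276], [0.0, 309.7069, 200.4973], [0.0, 0.0, 1.0]], 'hand_eye': [[0.0, 0.9575, 0.2885, 0.0739], [1.0, -0.0001, 0.0002, -0.0001], [0.0002, 0.2885, -0.9575, -0.1434], [0.0, 0.0, 0.0, 1.0]]}
```

View pics/scene0.png

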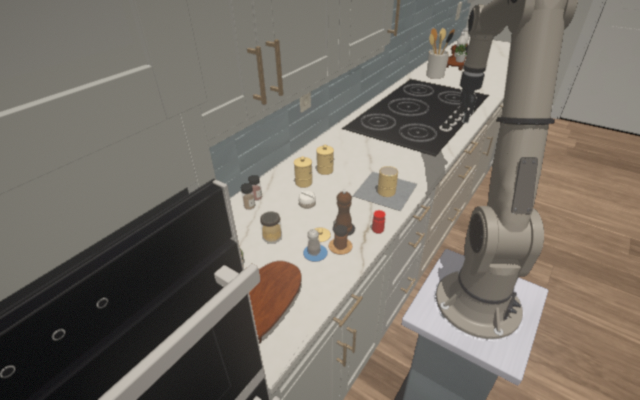

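View pics/top0.png

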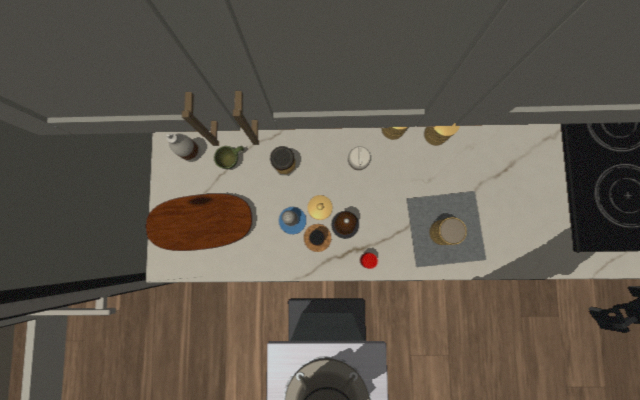

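The scene view shows the lid at about (323,235) behind the mill, amber jar and shaker, with a red jar at (378,222), which is the look-alike. In the top view: blue coaster (292,221), cork (317,238), black (346,224), lid knob (320,207), open canister (452,231), board centre (200,222), honey jar (283,160).

```bash
cat > h.py <<'E'
from bench import observe, read_camera, calibration, ctrl
import cv2,numpy as np
np.set_printoptions(precision=4,suppress=True)
def ray(n,u,v,T=None):
    c=calibration(n);K=c['intrinsics']
    a,b=(u-K[0][2])/K[0][0],(v-K[1][2])/K[1][1]
    if n=='wrist':
        r=np.hypot(a,b)+1e-12; d=np.array([a/r*np.sin(r),-b/r*np.sin(r),-np.cos(r)]); M=T@np.array(c['hand_eye'])
    else: d=np.array([a,-b,-1.]); M=np.array(c['world_from_camera'])
    return M[:3,3],M[:3,:3]@d
def hit(n,u,v,z,T=None):
    o,d=ray(n,u,v,T); return o+d*(z-o[2])/d[2]
def pose():
    s=observe();T=np.eye(4);T[:3,:3]=s['eef_rot'];T[:3,3]=s['tcp_pos'];return T
def proj(n,p,T=None):
    c=calibration(n);K=c['intrinsics'];M=np.array(c['world_from_camera']) if n!='wrist' else T@np.array(c['hand_eye'])
    q=np.linalg.inv(M)@np.r_[p,1]; x,y,z=q[0],-q[1],-q[2]
    if n=='wrist':
        r=np.hypot(x,y);t=np.arctan2(r,z);x,y=x/r*t,y/r*t
    else: x,y=x/z,y/z
    return np.array([K[0][0]*x+K[0][2],K[1][1]*y+K[1][2]])
def shot(n,f=None):
    T=pose();im=read_camera(n)[:,:,::-1].copy()
    if f: cv2.imwrite(f,im)
    return T,im
def to(p):
    """shift in tool axes to bring TCP to p"""
    T=pose();return T[:3,:3].T@(np.array(p)-T[:3,3])
E
python3 - <<'E'
from h import *
im=cv2.imread('pics/top0.png');hsv=cv2.cvtColor(im,cv2.COLOR_BGR2HSV)
def blobs(nm,lo,hi,z,box):
    x0,y0,x1,y1=box
    m=cv2.inRange(hsv,lo,hi)[y0:y1,x0:x1]
    cs,_=cv2.findContours(m,cv2.RETR_EXTERNAL,cv2.CHAIN_APPROX_NONE)
    c=max(cs,key=cv2.contourArea)
    (u,v),(w,h),a=cv2.minAreaRect(cv2.convexHull(c)); u+=x0;v+=y0
    print(nm,(round(u,1),round(v,1)),(round(w,1),round(h,1),round(a,1)),hit('top',u,v,z))
blobs('blue',(100,100,60),(125,255,255),.004,(270,195,312,245))
blobs('cork',(5,80,80),(20,255,255),.004,(300,222,334,256))
blobs('dark',(0,0,0),(180,255,60),.004,(330,205,362,245))
blobs('lid',(18,70,120),(35,255,255),.004,(300,190,334,222))
blobs('board',(0,100,40),(15,255,200),.046,(140,180,262,262))
blobs('mat',(0,0,0),(180,255,140),.004,(400,185,492,275))
for nm,u,v,z in(('shaker',290,216,.09),('amber',317,237,.072),('mill',346,222,.16),('knob',320,207,.024),('can',453,231,.1),('honey',282,157,.086),('red',370,261,.06),('bowl',360,158,.03),('lcan',397,128,.1)):
    print(nm,hit('top',u,v,z))
cv2.imwrite('pics/topc.png',cv2.resize(im[180:280,270:500],None,fx=3.4,fy=3.4,interpolation=cv2.INTER_CUBIC))
E
```

```text
blue (292.5, 220.5) (25.0, 25.0, 90.0) [0.4788 0.088  0.004 ]
cork (317.0, 237.5) (27.0, 26.0, 90.0) [0.4308 0.0203 0.004 ]
dark (345.0, 224.0) (25.0, 25.9, 26.6) [ 0.4671 -0.0578  0.004 ]
lid (319.8, 207.2) (24.0, 24.7, 45.0) [0.5149 0.0116 0.004 ]
board (198.3, 221.8) (54.0, 106.4, 82.9) [0.4757 0.3391 0.046 ]
mat (442.5, 229.1) (70.3, 78.7, 83.7) [ 0.4496 -0.3242  0.004 ]
shaker [0.4839 0.0869 0.09  ]
amber [0.43   0.0187 0.072 ]
mill [ 0.4616 -0.0523  0.16  ]
knob [0.5133 0.0106 0.024 ]
can [ 0.4399 -0.3206  0.1   ]
honey [0.6402 0.1078 0.086 ]
red [ 0.367  -0.1173  0.06  ]
bowl [ 0.6471 -0.1018  0.03  ]
lcan [ 0.7078 -0.1928  0.1   ]
```

View pics/topc.png

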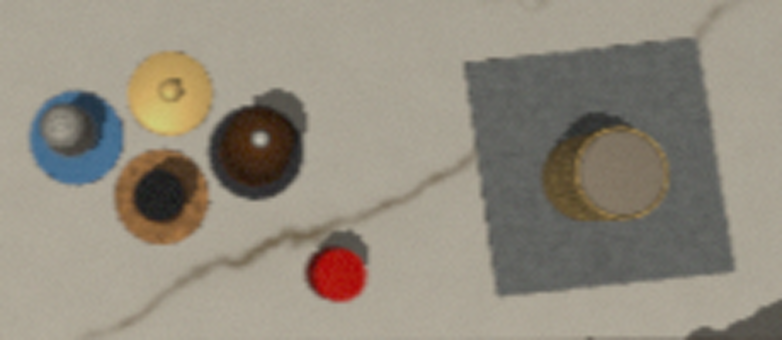

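Coasters and lid are 83–86 mm apart, as they should be. I'll go over the canister first for a close look.

Call:
send_rows(commands=[[[0, 0, 0], [0.0316, -0.0209, -0.002], -1], [[0, 0, 0], [0.0316, -0.0209, -0.002], -1], [[0, 0, 0], [0.0316, -0.0209, -0.002], -1], [[0, 0, 0], [0.0316, -0.0209, -0.002], -1], [[0, 0, 0], [0.0316, -0.0209, -0.002], -1], [[0, 0, 0], [0.0316, -0.0209, -0.002], -1], [[0, 0, 0], [0.0316, -0.0209, -0.002], -1], [[0, 0, 0], [0.0316, -0.0209, -0.002], -1]], squeeze=40)

```text
clock: 0.77
tcp_pos: [0.4405, -0.3195, 0.2471]
eef_rot: [[0.897, 0.442, -0.0], [0.442, -0.897, 0.0], [-0.0, -0.0, -1.0]]
ft_force: [0.9, -0.0, 0.5]
finger_gap: 0.0853
grasp_force: 0.0
```

Call:
send_rows(commands=[[[0, 0, 0], [0, 0, 0], -1], [[0, 0, 0], [0, 0, 0], -1], [[0, 0, 0], [0, 0, 0], -1], [[0, 0, 0], [0, 0, 0], -1], [[0, 0, 0], [0, 0, 0], -1], [[0, 0, 0], [0, 0, 0], -1], [[0, 0, 0], [0, 0, 0], -1], [[0, 0, 0], [0, 0, 0], -1]])

```text
clock: 1.43
tcp_pos: [0.4399, -0.3219, 0.2473]
eef_rot: [[0.897, 0.441, -0.0], [0.441, -0.897, -0.0], [-0.0, 0.0, -1.0]]
ft_force: [0.8, 0.1, 0.6]
finger_gap: 0.0852
grasp_force: 0.0
```

```bash
python3 - <<'E'
from h import *
T,im=shot('wrist','pics/w1.png'); np.save('w1.npy',T); print(T)
print(proj('wrist',[.44,-.32,.1],T), hit('top',148,200,0), hit('top',148,275,0))
E
```

```text
[[ 0.8975  0.441  -0.      0.4399]
 [ 0.441  -0.8975 -0.0001 -0.3219]
 [-0.0001  0.0001 -1.      0.2473]
 [ 0.      0.      0.      1.    ]]
[316.2562 186.0377] [0.5434 0.502  0.    ] [0.3328 0.4922 0.    ]
```

View pics/w1.png

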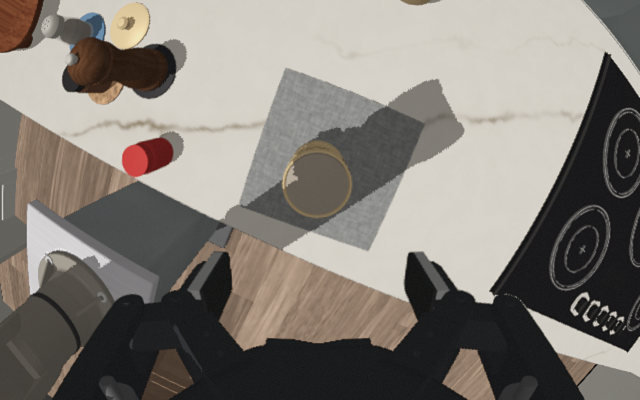

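The rim is a circle centred at about (317,184), radius about 35 px, in the middle of the grey mat.

```bash
cat >> h.py <<'E'
def rim(im,uv,z,R,T,n='wrist',r0=None):
    """circle centre uv (approx px): Hough near it, then radius check"""
    g=cv2.GaussianBlur(cv2.cvtColor(im,cv2.COLOR_BGR2GRAY),(5,5),1)
    c=cv2.HoughCircles(g,cv2.HOUGH_GRADIENT_ALT,1,10,param1=120,param2=.5,minRadius=int(r0*.8),maxRadius=int(r0*1.25))
    if c is None: print('none');return
    c=c.reshape(-1,3) if c.shape[-1]==3 else c.reshape(-1,4)
    for q in c:
        if np.hypot(*(q[:2]-uv))<25:
            P=[hit(n,q[0]+q[2]*np.cos(a),q[1]+q[2]*np.sin(a),z,T)[:2] for a in np.linspace(0,6.28,24,endpoint=False)]
            ctr,r=cv2.minEnclosingCircle(np.float32(P)); print(q[:3],'centre',np.array(ctr),'r',r)
E
python3 - <<'E'
from h import *
T=np.load('w1.npy'); im=cv2.imread('pics/w1.png')
rim(im,(317,184),.1,.0345,T,r0=35)
t=cv2.imread('pics/top0.png'); rim(t,(453,231),.1,.0345,None,'top',r0=14)
print(proj('wrist',[.438,-.322,.1],T))
E
```

```text
[316.     183.      34.4045] centre [ 0.4418 -0.3188] r 0.034419868141412735
[453.     230.      13.7947] centre [ 0.4425 -0.3208] r 0.034974317997694016
[317.2016 188.7155]
```

Call:
send_rows(commands=[[[0, 0, 0], [0.0172, -0.0308, -0.008], -1], [[0, 0, 0], [0.0172, -0.0308, -0.008], -1], [[0, 0, 0], [0.0172, -0.0308, -0.008], -1], [[0, 0, 0], [0.0172, -0.0308, -0.008], -1], [[0, 0, 0], [0.0172, -0.0308, -0.008], -1], [[0, 0, 0], [0.0172, -0.0308, -0.008], -1], [[0, 0, 0], [0.0172, -0.0308, -0.008], -1], [[0, 0, 0], [0.0172, -0.0308, -0.008], -1]])

```text
clock: 2.15
tcp_pos: [0.4544, -0.0379, 0.3119]
eef_rot: [[0.897, 0.442, 0.001], [0.442, -0.897, -0.0], [0.0, 0.001, -1.0]]
ft_force: [1.7, 0.2, 0.2]
finger_gap: 0.0857
grasp_force: 0.0
```

Call:
send_rows(commands=[[[0, 0, 0], [0, 0, 0], -1], [[0, 0, 0], [0, 0, 0], -1], [[0, 0, 0], [0, 0, 0], -1], [[0, 0, 0], [0, 0, 0], -1], [[0, 0, 0], [0, 0, 0], -1], [[0, 0, 0], [0, 0, 0], -1], [[0, 0, 0], [0, 0, 0], -1], [[0, 0, 0], [0, 0, 0], -1]])

```text
clock: 2.82
tcp_pos: [0.4546, -0.04, 0.3112]
eef_rot: [[0.897, 0.441, -0.0], [0.441, -0.897, 0.0], [-0.0, -0.0, -1.0]]
ft_force: [-0.5, -0.8, 0.2]
finger_gap: 0.0854
grasp_force: 0.0
```

```bash
python3 - <<'E'
from h import *
T,im=shot('wrist','pics/w2.png'); np.save('w2.npy',T); print(T)
for p in ([.479,.088,.004],[.431,.02,.004],[.467,-.058,.004],[.467,-.058,.164],[.514,.011,.006],[.514,.011,.024]): print(p,proj('wrist',p,T))
E
```

```text
[[ 0.8975  0.4411 -0.0003  0.4546]
 [ 0.4411 -0.8975  0.     -0.04  ]
 [-0.0002 -0.0001 -1.      0.3112]
 [ 0.      0.      0.      1.    ]]
[0.479, 0.088, 0.004] [246.5489 108.404 ]
[0.431, 0.02, 0.004] [274.4233 156.9336]
[0.467, -0.058, 0.004] [332.6746 158.0925]
[0.467, -0.058, 0.164] [340.3343 183.8563]
[0.514, 0.011, 0.006] [304.2529 108.5826]
[0.514, 0.011, 0.024] [303.6814 108.5355]
```

View pics/w2.png

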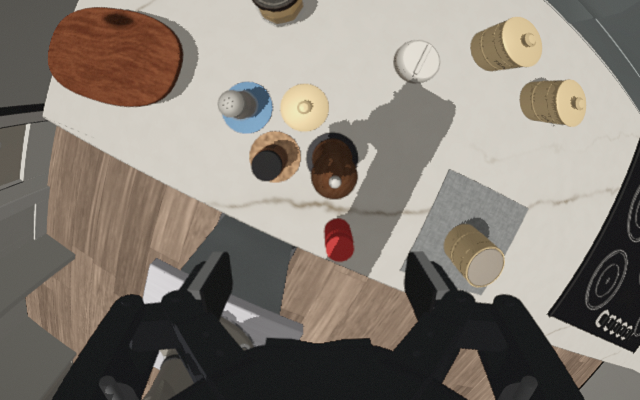

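The wrist view agrees with the top camera to a pixel or two: blue (246,107), lid (305,107), cork (275,156). The mill's light tip is at (335,183), the amber lid at (267,165), the shaker top at (231,104).

```bash
python3 - <<'E'
from h import *
T=np.load('w2.npy'); im=cv2.imread('pics/w2.png');hsv=cv2.cvtColor(im,cv2.COLOR_BGR2HSV)
for nm,u,v,z in(('tip',335,183,.163),('amber',267.5,165,.076),('shaker',231,104,.09),('knob',305.5,106.5,.024)): print(nm,hit('wrist',u,v,z,T))
def blob(nm,lo,hi,z,box):
    x0,y0,x1,y1=box; m=cv2.inRange(hsv,lo,hi)[y0:y1,x0:x1]
    c=max(cv2.findContours(m,cv2.RETR_EXTERNAL,cv2.CHAIN_APPROX_NONE)[0],key=cv2.contourArea)[:,0]+[x0,y0]
    P=np.float32([hit('wrist',*q,z,T)[:2] for q in c]); ctr,r=cv2.minEnclosingCircle(P); print(nm,ctr,r)
blob('blue',(100,100,60),(125,255,255),.004,(215,75,278,140))
blob('cork',(5,80,60),(20,255,255),.004,(243,128,305,190))
blob('lid',(15,40,140),(35,255,255),.003,(276,78,334,136))
c,r=None,None
m=cv2.inRange(hsv,(0,100,40),(15,255,200))[0:120,35:195]
c=max(cv2.findContours(m,cv2.RETR_EXTERNAL,cv2.CHAIN_APPROX_NONE)[0],key=cv2.contourArea)[:,0]+[35,0]
print('board',cv2.minAreaRect(np.float32([hit('wrist',*q,.046,T)[:2] for q in c])))
E
```

```text
tip [ 0.4653 -0.0531  0.163 ]
amber [0.4323 0.0193 0.076 ]
shaker [0.4842 0.0897 0.09  ]
knob [0.5176 0.01   0.024 ]
blue (0.4942939281463623, 0.08113626390695572) 0.02253703959286213
cork (0.4316599369049072, 0.02009459026157856) 0.037984926253557205
lid (0.515658438205719, 0.012235700152814388) 0.035499367862939835
board ((0.4770309329032898, 0.3382512331008911), (0.14650742709636688, 0.29258638620376587), 5.874043941497803)
```

Measurements agree. Now descend on the mill in two stages; palm clearance above its tip wants TCP z about 0.097.

Call:
send_rows(commands=[[[0, 0, 0], [0.0028, 0.017, 0.0], -1], [[0, 0, 0], [0, 0, 0.02], -1], [[0, 0, 0], [0, 0, 0.035], -1], [[0, 0, 0], [0, 0, 0.035], -1], [[0, 0, 0], [0, 0, 0.035], -1], [[0, 0, 0], [0, 0, 0.035], -1], [[0, 0, 0], [0, 0, 0.02], -1], [[0, 0, 0], [0, 0, 0.01], -1]])

```text
clock: 3.53
tcp_pos: [0.4628, -0.0542, 0.1181]
eef_rot: [[0.897, 0.442, -0.005], [0.442, -0.897, 0.0], [-0.005, -0.003, -1.0]]
ft_force: [1.0, 0.0, -0.4]
finger_gap: 0.0856
grasp_force: 0.0
```

Call:
send_rows(commands=[[[0, 0, 0], [0, 0, 0.006], -1], [[0, 0, 0], [0, 0, 0.006], -1], [[0, 0, 0], [0, 0, 0.006], -1], [[0, 0, 0], [0, 0, 0.004], -1], [[0, 0, 0], [0, 0, 0.002], -1], [[0, 0, 0], [0, 0, 0], -1], [[0, 0, 0], [0, 0, 0], -1], [[0, 0, 0], [0, 0, 0], -1]])

```text
clock: 4.2
tcp_pos: [0.4651, -0.0536, 0.0978]
eef_rot: [[0.897, 0.442, 0.001], [0.442, -0.897, -0.0], [0.001, 0.001, -1.0]]
ft_force: [0.6, -0.1, -0.1]
finger_gap: 0.0854
grasp_force: 0.0
```

```bash
python3 - <<'E'
from h import *
T,im=shot('wrist','pics/w3.png'); print(T)
E
```

```text
[[ 0.897   0.442   0.0011  0.4651]
 [ 0.442  -0.897  -0.0003 -0.0536]
 [ 0.0009  0.0008 -1.      0.0978]
 [ 0.      0.      0.      1.    ]]
```

View pics/w3.png

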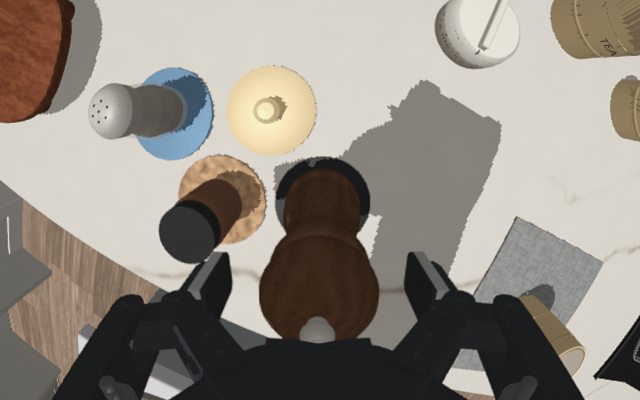

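The mill's head sits between the pads, centred at (319,290), with the tip just in front of the palm and no contact force. Closing, then a small lift.

Call:
send_rows(commands=[[[0, 0, 0], [0, 0, 0], 1], [[0, 0, 0], [0, 0, 0], 1], [[0, 0, 0], [0, 0, 0], 1], [[0, 0, 0], [0, 0, 0], 1], [[0, 0, 0], [0, 0, 0], 1], [[0, 0, 0], [0, 0, 0], 1], [[0, 0, 0], [0, 0, 0], 1], [[0, 0, 0], [0, 0, 0], 1]], squeeze=40)

```text
clock: 4.92
tcp_pos: [0.4652, -0.054, 0.0977]
eef_rot: [[0.897, 0.442, 0.001], [0.442, -0.897, -0.001], [0.001, 0.001, -1.0]]
ft_force: [-0.2, -1.8, 5.5]
finger_gap: 0.0474
grasp_force: 41.7
```

Call:
send_rows(commands=[[[0, 0, 0], [0, 0, -0.005], 1], [[0, 0, 0], [0, 0, -0.01], 1], [[0, 0, 0], [0, 0, -0.02], 1], [[0, 0, 0], [0, 0, -0.02], 1], [[0, 0, 0], [0, 0, -0.02], 1], [[0, 0, 0], [0, 0, -0.02], 1], [[0, 0, 0], [0, 0, -0.01], 1], [[0, 0, 0], [0, 0, 0], 1]])

```text
clock: 5.58
tcp_pos: [0.4661, -0.0532, 0.2046]
eef_rot: [[0.897, 0.442, 0.005], [0.442, -0.897, -0.0], [0.004, 0.002, -1.0]]
ft_force: [-0.8, -0.5, -2.1]
finger_gap: 0.0477
grasp_force: 41.2
```

Call:
send_rows(commands=[[[0, 0, 0], [0.0082, -0.0142, -0.012], 1], [[0, 0, 0], [0.0164, -0.0283, -0.012], 1], [[0, 0, 0], [0.0164, -0.0283, 0], 1], [[0, 0, 0], [0.0164, -0.0283, 0], 1], [[0, 0, 0], [0.0164, -0.0283, 0], 1], [[0, 0, 0], [0.0164, -0.0283, 0], 1], [[0, 0, 0], [0.0164, -0.0283, 0], 1], [[0, 0, 0], [0.0164, -0.0283, 0], 1]])

```text
clock: 6.25
tcp_pos: [0.48, 0.1925, 0.2247]
eef_rot: [[0.897, 0.442, -0.003], [0.442, -0.897, -0.001], [-0.003, -0.0, -1.0]]
ft_force: [0.3, 0.1, -1.2]
finger_gap: 0.0475
grasp_force: 41.2
```

Call:
send_rows(commands=[[[0, 0, 0], [0.0164, -0.0283, 0], 1], [[0, 0, 0], [0.0082, -0.0142, 0], 1], [[0, 0, 0], [0, 0, 0], 1], [[0, 0, 0], [0, 0, 0.02], 1], [[0, 0, 0], [0, 0, 0.02], 1], [[0, 0, 0], [0, 0, 0.02], 1], [[0, 0, 0], [0, 0, 0.01], 1], [[0, 0, 0], [0, 0, 0], 1]])

```text
clock: 6.92
tcp_pos: [0.4821, 0.2381, 0.1528]
eef_rot: [[0.897, 0.442, -0.007], [0.442, -0.897, -0.004], [-0.008, 0.0, -1.0]]
ft_force: [-0.0, 0.0, -2.3]
finger_gap: 0.0474
grasp_force: 41.4
```

Call:
send_rows(commands=[[[0, 0, 0], [0, 0, 0], 1], [[0, 0, 0], [0, 0, 0], 1], [[0, 0, 0], [0, 0, 0.004], 1], [[0, 0, 0], [0, 0, 0.004], 1], [[0, 0, 0], [0, 0, 0.003], 1], [[0, 0, 0], [0, 0, 0.002], 1], [[0, 0, 0], [0, 0, 0.0], 1], [[0, 0, 0], [0, 0, 0], 1]])

```text
clock: 7.58
tcp_pos: [0.4844, 0.2402, 0.1432]
eef_rot: [[0.897, 0.442, -0.0], [0.442, -0.897, -0.0], [-0.0, 0.0, -1.0]]
ft_force: [0.8, 0.0, -2.4]
finger_gap: 0.047
grasp_force: 41.4
```

Call:
send_rows(commands=[[[0, 0, 0], [0, 0, 0.0015], 1], [[0, 0, 0], [0, 0, 0.001], 1], [[0, 0, 0], [0, 0, 0.0005], 1], [[0, 0, 0], [0, 0, 0.0005], 1], [[0, 0, 0], [0, 0, 0], 1], [[0, 0, 0], [0, 0, 0], 1], [[0, 0, 0], [0, 0, 0.0], 1], [[0, 0, 0], [0, 0, 0], 1]])

```text
clock: 8.25
tcp_pos: [0.4846, 0.2403, 0.1398]
eef_rot: [[0.897, 0.442, 0.0], [0.442, -0.897, 0.0], [0.0, 0.0, -1.0]]
ft_force: [0.2, -0.6, -0.4]
finger_gap: 0.0473
grasp_force: 41.5
```

Mill stands on the board. Release, rise, move over the shaker while turning the grip line to lie between its neighbours.

Call:
send_rows(commands=[[[0, 0, 0], [0, 0, 0], -1], [[0, 0, 0], [0, 0, 0], -1], [[0, 0, 0], [0, 0, 0], -1], [[0, 0, 0], [0, 0, 0], -1], [[0, 0, 0], [0, 0, -0.01], -1], [[0, 0, 0], [0, 0, -0.03], -1], [[0, 0, 0], [0, 0, -0.04], -1], [[0, 0, 0], [0, 0, -0.04], -1]])

```text
clock: 8.92
tcp_pos: [0.4837, 0.24, 0.2613]
eef_rot: [[0.897, 0.442, -0.002], [0.442, -0.897, -0.001], [-0.002, -0.0, -1.0]]
ft_force: [-0.2, -0.3, 0.5]
finger_gap: 0.0855
grasp_force: 0.0
```

Call:
send_rows(commands=[[[0, 0, 0], [0, 0, 0], -1], [[0, 0, 0], [-0.0134, 0.0272, 0], -1], [[0, 0, 0], [-0.0134, 0.0272, 0], -1], [[0, 0, 0], [-0.0134, 0.0272, 0], -1], [[0, 0, 0], [-0.0134, 0.0272, 0], -1], [[0, 0, 0], [-0.0134, 0.0272, 0], -1], [[0, 0, -1], [0, 0, 0], -1], [[0, 0, -1], [0, 0, 0], -1]])

```text
clock: 9.58
tcp_pos: [0.4848, 0.0862, 0.2604]
eef_rot: [[0.785, 0.619, 0.001], [0.619, -0.785, -0.001], [0.0, 0.001, -1.0]]
ft_force: [-0.3, 0.7, 0.6]
finger_gap: 0.0854
grasp_force: 0.0
```

Call:
send_rows(commands=[[[0, 0, -0.9], [0, 0, 0.01], -1], [[0, 0, -0.9], [0, 0, 0.02], -1], [[0, 0, -0.9], [0, 0, 0.02], -1], [[0, 0, -0.9], [0, 0, 0.02], -1], [[0, 0, -0.9], [0, 0, 0.02], -1], [[0, 0, -0.9], [0, 0, 0.02], -1], [[0, 0, -1], [0, 0, 0.01], -1], [[0, 0, -1], [0, 0, 0], -1]])

```text
clock: 10.25
tcp_pos: [0.4828, 0.0883, 0.1378]
eef_rot: [[0.123, 0.992, -0.004], [0.992, -0.123, -0.001], [-0.001, -0.004, -1.0]]
ft_force: [0.3, -1.2, 0.2]
finger_gap: 0.0853
grasp_force: 0.0
```

Call:
send_rows(commands=[[[0, 0, 0], [0, 0, 0], -1], [[0, 0, 0], [0, 0, 0], -1], [[0, 0, 0], [0, 0, 0], -1], [[0, 0, 0], [0, 0, 0], -1], [[0, 0, 0], [0, 0, 0], -1], [[0, 0, 0], [0, 0, 0], -1], [[0, 0, 0], [0, 0, 0], -1], [[0, 0, 0], [0, 0, 0], -1]])

```text
clock: 10.92
tcp_pos: [0.4846, 0.0887, 0.1399]
eef_rot: [[0.128, 0.992, 0.0], [0.992, -0.128, -0.0], [-0.0, 0.0, -1.0]]
ft_force: [0.1, 1.1, 0.0]
finger_gap: 0.0851
grasp_force: 0.0
```

```bash
python3 - <<'E'
from h import *
T,im=shot('wrist','pics/w4.png'); np.save('w4.npy',T)
print(T); print('to shaker',to([.484,.0885,.025]))
E
```

```text
[[ 0.1284  0.9917  0.0003  0.4846]
 [ 0.9917 -0.1284 -0.0002  0.0887]
 [-0.0001  0.0003 -1.      0.1399]
 [ 0.      0.      0.      1.    ]]
to shaker [-0.0002 -0.0005  0.1149]
```

View pics/w4.png

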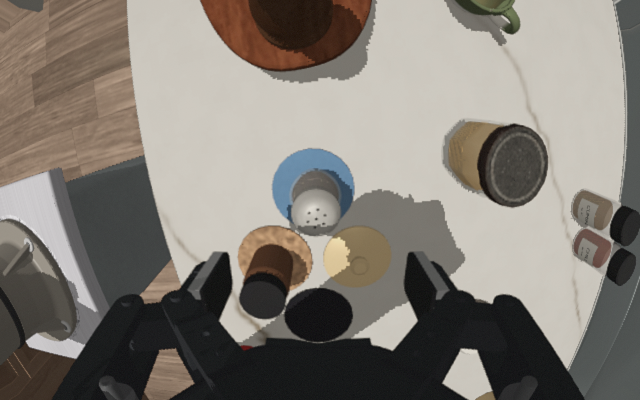

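The shaker (317,210) is centred between the fingers, with the amber jar and lid both clear of the finger paths. Descend and grip.

Call:
send_rows(commands=[[[0, 0, 0], [0, 0, 0.01], -1], [[0, 0, 0], [0, 0, 0.025], -1], [[0, 0, 0], [0, 0, 0.03], -1], [[0, 0, 0], [0, 0, 0.025], -1], [[0, 0, 0], [0, 0, 0.015], -1], [[0, 0, 0], [0, 0, 0.008], -1], [[0, 0, 0], [0, 0, 0.002], -1], [[0, 0, 0], [0, 0, 0], -1]])

```text
clock: 11.63
tcp_pos: [0.4844, 0.0888, 0.0244]
eef_rot: [[0.128, 0.992, -0.001], [0.992, -0.128, 0.0], [-0.0, -0.001, -1.0]]
ft_force: [-0.3, -0.5, 0.3]
finger_gap: 0.0852
grasp_force: 0.0
```

Call:
send_rows(commands=[[[0, 0, 0], [0, 0, 0], 1], [[0, 0, 0], [0, 0, 0], 1], [[0, 0, 0], [0, 0, 0], 1], [[0, 0, 0], [0, 0, 0], 1], [[0, 0, 0], [0, 0, 0], 1], [[0, 0, 0], [0, 0, 0], 1], [[0, 0, 0], [0, 0, 0], 1], [[0, 0, 0], [0, 0, 0], 1]], squeeze=30)

```text
clock: 12.3
tcp_pos: [0.4852, 0.0889, 0.0258]
eef_rot: [[0.128, 0.992, 0.002], [0.992, -0.128, -0.0], [0.0, 0.002, -1.0]]
ft_force: [-0.9, 0.1, 5.9]
finger_gap: 0.0405
grasp_force: 29.9
```

Call:
send_rows(commands=[[[0, 0, 0], [0, 0, -0.005], 1], [[0, 0, 0], [0, 0, -0.015], 1], [[0, 0, 0], [0, 0, -0.03], 1], [[0, 0, 0], [0, 0, -0.03], 1], [[0, 0, 0], [0, 0, -0.03], 1], [[0, 0, 0], [0, 0, -0.03], 1], [[0, 0, 0], [0, 0, -0.01], 1], [[0, 0, 0], [0, 0, 0], 1]])

```text
clock: 12.97
tcp_pos: [0.4864, 0.0891, 0.1776]
eef_rot: [[0.129, 0.992, 0.006], [0.992, -0.129, 0.0], [0.001, 0.006, -1.0]]
ft_force: [-0.1, 0.0, -1.8]
finger_gap: 0.0401
grasp_force: 30.7
```

```bash
python3 - <<'E'
from h import *
print(to([.478,.3235,.067]))
E
```

```text
[ 0.2313 -0.0392  0.1106]
```

Call:
send_rows(commands=[[[0, 0, 0], [0, 0, -0.03], 1], [[0, 0, 0], [0, 0, -0.035], 1], [[0, 0, 0], [0.015, -0.003, -0.015], 1], [[0, 0, 0], [0.035, -0.006, 0], 1], [[0, 0, 0], [0.038, -0.0065, 0], 1], [[0, 0, 0], [0.038, -0.0065, 0], 1], [[0, 0, 0], [0.038, -0.0065, 0], 1], [[0, 0, 0], [0.037, -0.006, 0], 1]])

```text
clock: 13.63
tcp_pos: [0.4748, 0.2934, 0.2525]
eef_rot: [[0.128, 0.992, -0.003], [0.992, -0.128, -0.002], [-0.002, -0.003, -1.0]]
ft_force: [1.5, -0.4, -0.6]
finger_gap: 0.0405
grasp_force: 31.0
```

Call:
send_rows(commands=[[[0, 0, 0], [0.022, -0.0035, 0], 1], [[0, 0, 0], [0.008, -0.001, 0], 1], [[0, 0, 0], [0, 0, 0.02], 1], [[0, 0, 0], [0, 0, 0.035], 1], [[0, 0, 0], [0, 0, 0.035], 1], [[0, 0, 0], [0, 0, 0.035], 1], [[0, 0, 0], [0, 0, 0.02], 1], [[0, 0, 0], [0, 0, 0.01], 1]])

```text
clock: 14.3
tcp_pos: [0.4729, 0.319, 0.0945]
eef_rot: [[0.129, 0.992, -0.007], [0.992, -0.129, -0.006], [-0.007, -0.006, -1.0]]
ft_force: [-0.4, 0.2, -0.4]
finger_gap: 0.0409
grasp_force: 31.0
```

```bash
python3 - <<'E'
from h import *
print(to([.478,.3235,.067]))
E
```

```text
[0.0053 0.0046 0.0274]
```

Call:
send_rows(commands=[[[0, 0, 0], [0, 0, 0.01], 1], [[0, 0, 0], [0, 0, 0.01], 1], [[0, 0, 0], [0, 0, 0.005], 1], [[0, 0, 0], [0, 0, 0.003], 1], [[0, 0, 0], [0, 0, 0.002], 1], [[0, 0, 0], [0, 0, 0.001], 1], [[0, 0, 0], [0, 0, 0], 1], [[0, 0, 0], [0, 0, 0], 1]])

```text
clock: 14.97
tcp_pos: [0.4758, 0.323, 0.0694]
eef_rot: [[0.128, 0.992, 0.001], [0.992, -0.128, 0.0], [0.001, 0.001, -1.0]]
ft_force: [0.6, 0.7, -0.9]
finger_gap: 0.0401
grasp_force: 31.0
```

Call:
send_rows(commands=[[[0, 0, 0], [0, 0, 0.001], 1], [[0, 0, 0], [0, 0, 0.001], 1], [[0, 0, 0], [0, 0, 0.0005], 1], [[0, 0, 0], [0, 0, 0], 1], [[0, 0, 0], [0, 0, 0], 1], [[0, 0, 0], [0, 0, 0], 1], [[0, 0, 0], [0, 0, 0], 1], [[0, 0, 0], [0, 0, 0], 1]])

```text
clock: 15.63
tcp_pos: [0.4759, 0.3234, 0.0678]
eef_rot: [[0.128, 0.992, 0.002], [0.992, -0.128, 0.0], [0.001, 0.001, -1.0]]
ft_force: [-1.2, -1.8, 7.5]
finger_gap: 0.0404
grasp_force: 31.6
```

Call:
send_rows(commands=[[[0, 0, 0], [0, 0, 0], -1], [[0, 0, 0], [0, 0, 0], -1], [[0, 0, 0], [0, 0, 0], -1], [[0, 0, 0], [0, 0, 0], -1], [[0, 0, 0], [0, 0, -0.01], -1], [[0, 0, 0], [0, 0, -0.03], -1], [[0, 0, 0], [0, 0, -0.04], -1], [[0, 0, 0], [0, 0, -0.04], -1]])

```text
clock: 16.3
tcp_pos: [0.4746, 0.3223, 0.1874]
eef_rot: [[0.128, 0.992, -0.002], [0.992, -0.128, -0.001], [-0.001, -0.002, -1.0]]
ft_force: [1.3, -0.3, 0.3]
finger_gap: 0.0851
grasp_force: 0.0
```

Call:
send_rows(commands=[[[0, 0, 0], [0, 0, -0.04], -1], [[0, 0, 0], [0, 0, -0.02], -1], [[0, 0, 0], [-0.02, -0.0003, 0], -1], [[0, 0, 0], [-0.04, -0.0006, 0], -1], [[0, 0, 0], [-0.041, -0.0006, 0], -1], [[0, 0, 0], [-0.041, -0.0006, 0], -1], [[0, 0, 0], [-0.041, -0.0006, 0], -1], [[0, 0, 0], [-0.041, -0.0006, 0], -1]])

```text
clock: 16.97
tcp_pos: [0.4427, 0.0994, 0.247]
eef_rot: [[0.128, 0.992, 0.001], [0.992, -0.128, -0.0], [-0.0, 0.001, -1.0]]
ft_force: [0.6, 0.6, -0.5]
finger_gap: 0.0856
grasp_force: 0.0
```

Call:
send_rows(commands=[[[0, 0, 0], [-0.041, -0.0006, 0], -1], [[0, 0, 0], [-0.041, -0.0006, 0], -1], [[0, 0, 1], [0, 0, 0.02], -1], [[0, 0, 1], [0, 0, 0.02], -1], [[0, 0, 1], [0, 0, 0.02], -1], [[0, 0, 1], [0, 0, 0.02], -1], [[0, 0, 1], [0, 0, 0.02], -1], [[0, 0, 1], [0, 0, 0.01], -1]])

```text
clock: 17.63
tcp_pos: [0.4304, 0.0198, 0.1348]
eef_rot: [[0.69, 0.724, -0.003], [0.724, -0.69, -0.0], [-0.002, -0.002, -1.0]]
ft_force: [-0.3, 0.3, -0.4]
finger_gap: 0.0859
grasp_force: 0.0
```

Call:
send_rows(commands=[[[0, 0, 0], [0, 0, 0], -1], [[0, 0, 0], [0, 0, 0], -1], [[0, 0, 0], [0, 0, 0], -1], [[0, 0, 0], [0, 0, 0], -1], [[0, 0, 0], [0, 0, 0], -1], [[0, 0, 0], [0, 0, 0], -1], [[0, 0, 0], [0, 0, 0], -1], [[0, 0, 0], [0, 0, 0], -1]])

```text
clock: 18.3
tcp_pos: [0.4319, 0.0198, 0.1365]
eef_rot: [[0.687, 0.727, 0.0], [0.727, -0.687, -0.0], [0.0, 0.0, -1.0]]
ft_force: [0.3, 0.4, -0.8]
finger_gap: 0.0853
grasp_force: 0.0
```

```bash
python3 - <<'E'
from h import *
T,im=shot('wrist','pics/w5.png'); np.save('w5.npy',T);print(T)
print(to([.4315,.0192,.020]))
cv2.imwrite('pics/t5.png',read_camera('scene')[:,:,::-1])
a=cv2.imread('pics/t5.png')[120:360,200:460]; b=im[:,120:520]
cv2.imwrite('pics/m5.png',np.hstack([cv2.resize(a,(433,400)),b[:, :360]]))
E
```

```text
[[ 0.6865  0.7271  0.0005  0.4319]
 [ 0.7271 -0.6865 -0.0002  0.0198]
 [ 0.0002  0.0005 -1.      0.1365]
 [ 0.      0.      0.      1.    ]]
[-0.0007  0.0002  0.1164]
```

View pics/m5.png

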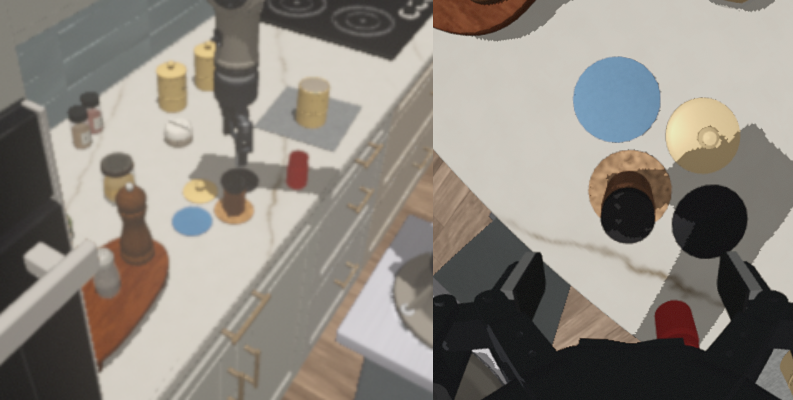

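The mill and shaker stand upright on the board; the amber jar is on the cork coaster under the open gripper. Measure the now bare coasters and lid from this view, and pick the amber jar.

```bash
python3 - <<'E'
from h import *
T=np.load('w5.npy'); im=cv2.imread('pics/w5.png');hsv=cv2.cvtColor(im,cv2.COLOR_BGR2HSV)
def blob(nm,lo,hi,z,box):
    x0,y0,x1,y1=box; m=cv2.inRange(hsv,lo,hi)[y0:y1,x0:x1]
    c=max(cv2.findContours(m,cv2.RETR_EXTERNAL,cv2.CHAIN_APPROX_NONE)[0],key=cv2.contourArea)[:,0]+[x0,y0]
    P=np.float32([hit('wrist',*q,z,T)[:2] for q in c]); ctr,r=cv2.minEnclosingCircle(P); print(nm,np.array(ctr),r)
o=120-433
blob('blue',(95,80,60),(125,255,255),.004,(565+o,50,668+o,150))
blob('cork',(5,60,40),(22,255,255),.004,(580+o,145,675+o,250))
blob('dark',(0,0,0),(180,255,45),.004,(668+o,180,757+o,262))
blob('lid',(12,30,60),(35,255,255),.004,(660+o,90,745+o,176))
print(hit('wrist',628+o,215,.076,T),hit('wrist',710+o,138,.024,T))
E
```

```text
blue [0.4804 0.0896] 0.03839430958032608
cork [0.4312 0.0206] 0.03877098485827446
dark [ 0.4646 -0.0626] 0.044713933020830154
lid [0.5154 0.0122] 0.03587111085653305
[0.4318 0.0225 0.076 ] [0.516  0.0117 0.024 ]
```

Call:
send_rows(commands=[[[0, 0, 0], [0, 0, 0.01], -1], [[0, 0, 0], [0, 0, 0.025], -1], [[0, 0, 0], [0, 0, 0.03], -1], [[0, 0, 0], [0, 0, 0.025], -1], [[0, 0, 0], [0, 0, 0.015], -1], [[0, 0, 0], [0, 0, 0.008], -1], [[0, 0, 0], [0, 0, 0.003], -1], [[0, 0, 0], [0, 0, 0], -1]])

```text
clock: 19.07
tcp_pos: [0.4315, 0.02, 0.0198]
eef_rot: [[0.686, 0.727, -0.001], [0.727, -0.686, 0.0], [-0.001, -0.001, -1.0]]
ft_force: [0.9, 0.5, 1.1]
finger_gap: 0.0855
grasp_force: 0.0
```

Call:
send_rows(commands=[[[0, 0, 0], [0, 0, 0], 1], [[0, 0, 0], [0, 0, 0], 1], [[0, 0, 0], [0, 0, 0], 1], [[0, 0, 0], [0, 0, 0], 1], [[0, 0, 0], [0, 0, 0], 1], [[0, 0, 0], [0, 0, 0], 1], [[0, 0, 0], [0, 0, 0], 1], [[0, 0, 0], [0, 0, 0], 1]], squeeze=40)

```text
clock: 19.73
tcp_pos: [0.4322, 0.02, 0.0212]
eef_rot: [[0.687, 0.727, 0.001], [0.727, -0.687, -0.0], [0.001, 0.001, -1.0]]
ft_force: [-1.7, -0.1, 6.6]
finger_gap: 0.0411
grasp_force: 40.0
```

Call:
send_rows(commands=[[[0, 0, 0], [0, 0, -0.005], 1], [[0, 0, 0], [0, 0, -0.015], 1], [[0, 0, 0], [0, 0, -0.035], 1], [[0, 0, 0], [0, 0, -0.04], 1], [[0, 0, 0], [0, 0, -0.04], 1], [[0, 0, 0], [0, 0, -0.04], 1], [[0, 0, 0], [0, 0, -0.04], 1], [[0, 0, 0], [0, 0, -0.03], 1]])

```text
clock: 20.4
tcp_pos: [0.432, 0.02, 0.2689]
eef_rot: [[0.687, 0.727, 0.004], [0.727, -0.687, -0.001], [0.002, 0.003, -1.0]]
ft_force: [1.0, 0.7, -2.2]
finger_gap: 0.0409
grasp_force: 41.6
```

```bash
python3 - <<'E'
from h import *
print(to([.4704,.398,.062]),observe()['tcp_pos'])
E
```

```text
[ 0.3008 -0.2322  0.2067] [0.432  0.02   0.2689]
```

Call:
send_rows(commands=[[[0, 0, 0], [0.015, -0.0116, 0], 1], [[0, 0, 0], [0.0301, -0.0232, 0], 1], [[0, 0, 0], [0.0301, -0.0232, 0], 1], [[0, 0, 0], [0.0301, -0.0232, 0], 1], [[0, 0, 0], [0.0301, -0.0232, 0], 1], [[0, 0, 0], [0.0301, -0.0232, 0], 1], [[0, 0, 0], [0.0301, -0.0232, 0], 1], [[0, 0, 0], [0.0301, -0.0232, 0], 1]])

```text
clock: 21.07
tcp_pos: [0.4598, 0.3045, 0.2652]
eef_rot: [[0.687, 0.727, -0.0], [0.727, -0.687, -0.001], [-0.001, 0.001, -1.0]]
ft_force: [0.3, 0.2, -1.9]
finger_gap: 0.0407
grasp_force: 41.6
```

Call:
send_rows(commands=[[[0, 0, 0], [0.0301, -0.0232, 0], 1], [[0, 0, 0], [0.0301, -0.0232, 0], 1], [[0, 0, 0], [0.015, -0.0116, 0], 1], [[0, 0, 0], [0, 0, 0.01], 1], [[0, 0, 0], [0, 0, 0.03], 1], [[0, 0, 0], [0, 0, 0.03], 1], [[0, 0, 0], [0, 0, 0.02], 1], [[0, 0, 0], [0, 0, 0.01], 1]])

```text
clock: 21.73
tcp_pos: [0.4683, 0.3946, 0.1614]
eef_rot: [[0.687, 0.727, -0.004], [0.727, -0.687, -0.006], [-0.007, 0.001, -1.0]]
ft_force: [-1.0, -0.1, -1.8]
finger_gap: 0.0405
grasp_force: 41.5
```

Call:
send_rows(commands=[[[0, 0, 0], [0, 0, 0], 1], [[0, 0, 0], [0, 0, 0.02], 1], [[0, 0, 0], [0, 0, 0.03], 1], [[0, 0, 0], [0, 0, 0.025], 1], [[0, 0, 0], [0, 0, 0.012], 1], [[0, 0, 0], [0, 0, 0.005], 1], [[0, 0, 0], [0, 0, 0], 1], [[0, 0, 0], [0, 0, 0], 1]])

```text
clock: 22.4
tcp_pos: [0.4707, 0.3989, 0.075]
eef_rot: [[0.687, 0.727, 0.002], [0.727, -0.687, 0.002], [0.003, 0.0, -1.0]]
ft_force: [-0.4, 0.3, -2.9]
finger_gap: 0.0409
grasp_force: 41.6
```

```bash
python3 - <<'E'
from h import *
print(to([.4704,.398,.063]),observe()['ft_force'])
E
```

```text
[-0.0009  0.0004  0.012 ] [-0.3932  0.3128 -2.9468]
```

Call:
send_rows(commands=[[[0, 0, 0], [0, 0, 0.005], 1], [[0, 0, 0], [0, 0, 0.003], 1], [[0, 0, 0], [0, 0, 0.002], 1], [[0, 0, 0], [0, 0, 0.001], 1], [[0, 0, 0], [0, 0, 0.001], 1], [[0, 0, 0], [0, 0, 0.0005], 1], [[0, 0, 0], [0, 0, 0], 1], [[0, 0, 0], [0, 0, 0], 1]])

```text
clock: 23.07
tcp_pos: [0.47, 0.3982, 0.0633]
eef_rot: [[0.687, 0.727, 0.001], [0.727, -0.687, -0.001], [0.0, 0.002, -1.0]]
ft_force: [-3.7, -4.0, 11.8]
finger_gap: 0.0405
grasp_force: 43.0
```

Call:
send_rows(commands=[[[0, 0, 0], [0, 0, 0], -1], [[0, 0, 0], [0, 0, 0], -1], [[0, 0, 0], [0, 0, 0], -1], [[0, 0, 0], [0, 0, 0], -1], [[0, 0, 0], [0, 0, -0.01], -1], [[0, 0, 0], [0, 0, -0.03], -1], [[0, 0, 0], [0, 0, -0.04], -1], [[0, 0, 0], [0, 0, -0.04], -1]])

```text
clock: 23.73
tcp_pos: [0.469, 0.3974, 0.1818]
eef_rot: [[0.686, 0.727, -0.002], [0.727, -0.686, -0.001], [-0.002, -0.001, -1.0]]
ft_force: [1.4, 1.1, 1.4]
finger_gap: 0.0851
grasp_force: 0.0
```

Call:
send_rows(commands=[[[0, 0, 0], [0, 0, -0.04], -1], [[0, 0, 0], [0, 0, -0.02], -1], [[0, 0, 0], [-0.0125, 0.0149, 0], -1], [[0, 0, 0], [-0.025, 0.0298, 0], -1], [[0, 0, 0], [-0.025, 0.0298, 0], -1], [[0, 0, 0], [-0.025, 0.0298, 0], -1], [[0, 0, 0], [-0.025, 0.0298, 0], -1], [[0, 0, 0], [-0.025, 0.0298, 0], -1]])

```text
clock: 24.4
tcp_pos: [0.4943, 0.1838, 0.2415]
eef_rot: [[0.686, 0.727, 0.001], [0.727, -0.686, -0.0], [0.001, 0.001, -1.0]]
ft_force: [0.4, 0.5, 0.7]
finger_gap: 0.0852
grasp_force: 0.0
```

Call:
send_rows(commands=[[[0, 0, 0], [-0.025, 0.0298, 0], -1], [[0, 0, 0], [-0.025, 0.0298, 0], -1], [[0, 0, 0], [-0.025, 0.0298, 0.01], -1], [[0, 0, 0], [-0.025, 0.0298, 0.02], -1], [[0, 0, 0], [-0.0125, 0.0149, 0.03], -1], [[0, 0, 0], [0, 0, 0.03], -1], [[0, 0, 0], [0, 0, 0.02], -1], [[0, 0, 0], [0, 0, 0.01], -1]])

```text
clock: 25.07
tcp_pos: [0.5126, 0.0127, 0.1195]
eef_rot: [[0.687, 0.726, -0.004], [0.726, -0.687, 0.0], [-0.003, -0.003, -1.0]]
ft_force: [0.5, 0.3, 0.0]
finger_gap: 0.0853
grasp_force: 0.0
```

Call:
send_rows(commands=[[[0, 0, 0], [0, 0, 0], 0], [[0, 0, 0], [0, 0, 0], 0], [[0, 0, 0], [0, 0, 0], 0], [[0, 0, 0], [0, 0, 0], 0], [[0, 0, 0], [0, 0, 0], 0], [[0, 0, 0], [0, 0, 0], 0], [[0, 0, 0], [0, 0, 0], 0], [[0, 0, 0], [0, 0, 0], 0]])

```text
clock: 25.73
tcp_pos: [0.5146, 0.0134, 0.122]
eef_rot: [[0.687, 0.727, 0.001], [0.727, -0.687, -0.0], [0.0, 0.001, -1.0]]
ft_force: [-0.8, 0.9, 0.1]
finger_gap: 0.0429
grasp_force: 0.0
```

```bash
python3 - <<'E'
from h import *
T,im=shot('wrist','pics/w6.png'); np.save('w6.npy',T);print(T[:3,3])
print(to([.5155,.0119,.0]),proj('wrist',[.5155,.0119,.024],T))
s=read_camera('scene')[:,:,::-1]
cv2.imwrite('pics/m6.png',np.hstack([cv2.resize(s[120:360,200:460],(433,400)),im[:,140:500]]))
E
```

```text
[0.5146 0.0134 0.122 ]
[-0.0004  0.0016  0.1219] [319.7031 202.5071]
```

View pics/m6.png

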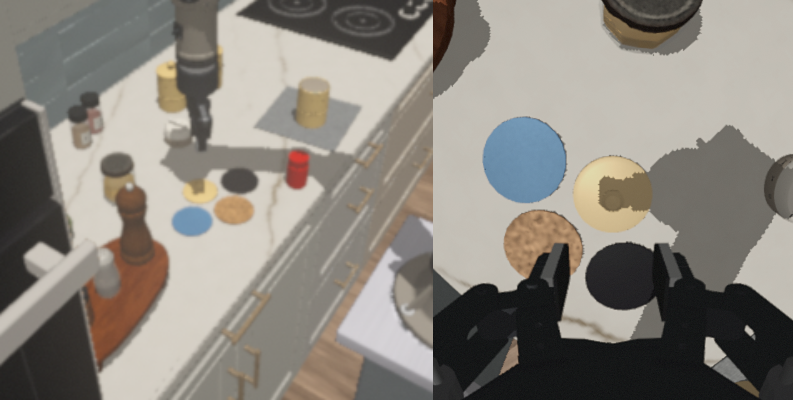

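```bash
python3 - <<'E'
from h import *
T=np.load('w6.npy'); im=cv2.imread('pics/w6.png');hsv=cv2.cvtColor(im,cv2.COLOR_BGR2HSV)
x0,y0,x1,y1=270,145,366,240
m=cv2.inRange(hsv,(12,30,60),(35,255,255))[y0:y1,x0:x1]
c=max(cv2.findContours(m,cv2.RETR_EXTERNAL,cv2.CHAIN_APPROX_NONE)[0],key=cv2.contourArea)[:,0]+[x0,y0]
P=np.float32([hit('wrist',*q,.004,T)[:2] for q in c]); print(cv2.minEnclosingCircle(P),hit('wrist',318,199,.024,T))
E
```

```text
((0.5156649947166443, 0.01231525931507349), 0.03587967902421951) [0.5165 0.015  0.024 ]
```

Call:
send_rows(commands=[[[0, 0, 0], [0, 0.0015, 0.015], 0], [[0, 0, 0], [0, 0, 0.025], 0], [[0, 0, 0], [0, 0, 0.025], 0], [[0, 0, 0], [0, 0, 0.02], 0], [[0, 0, 0], [0, 0, 0.015], 0], [[0, 0, 0], [0, 0, 0.009], 0], [[0, 0, 0], [0, 0, 0.004], 0], [[0, 0, 0], [0, 0, 0], 0]])

```text
clock: 26.5
tcp_pos: [0.5152, 0.0124, 0.0082]
eef_rot: [[0.687, 0.727, -0.001], [0.727, -0.687, 0.0], [-0.001, -0.001, -1.0]]
ft_force: [-0.9, -0.1, 0.3]
finger_gap: 0.0428
grasp_force: 0.0
```

Call:
send_rows(commands=[[[0, 0, 0], [0, 0, 0], 0], [[0, 0, 0], [0, 0, 0], 1], [[0, 0, 0], [0, 0, 0], 1], [[0, 0, 0], [0, 0, 0], 1], [[0, 0, 0], [0, 0, 0], 1], [[0, 0, 0], [0, 0, 0], 1], [[0, 0, 0], [0, 0, 0], 1], [[0, 0, 0], [0, 0, 0], 1]], squeeze=40)

```text
clock: 27.17
tcp_pos: [0.5165, 0.0122, 0.0098]
eef_rot: [[0.687, 0.727, 0.002], [0.727, -0.687, -0.001], [0.001, 0.002, -1.0]]
ft_force: [0.1, 0.1, 6.5]
finger_gap: 0.0151
grasp_force: 39.0
```

Call:
send_rows(commands=[[[0, 0, 0], [0, 0, -0.005], 1], [[0, 0, 0], [0, 0, -0.01], 1], [[0, 0, 0], [0, 0, -0.02], 1], [[0, 0, 0], [0, 0, -0.03], 1], [[0, 0, 0], [0, 0, -0.035], 1], [[0, 0, 0], [0, 0, -0.03], 1], [[0, 0, 0], [0, 0, -0.02], 1], [[0, 0, 0], [0, 0, -0.01], 1]])

```text
clock: 27.83
tcp_pos: [0.5171, 0.0127, 0.1725]
eef_rot: [[0.687, 0.727, 0.006], [0.727, -0.687, -0.0], [0.004, 0.004, -1.0]]
ft_force: [0.3, -0.2, -0.1]
finger_gap: 0.0156
grasp_force: 39.2
```

```bash
python3 - <<'E'
from h import *
T,im=shot('wrist','pics/w7.png');np.save('w7.npy',T);print(observe()['finger_gap'],T[:3,3],to([.4418,-.3192,.15]))
cv2.imwrite('pics/w7c.png',im[100:400,120:520])
E
```

```text
0.014946563016827223 [0.5171 0.0127 0.1725] [-0.2934  0.1727  0.0225]
```

View pics/w7c.png

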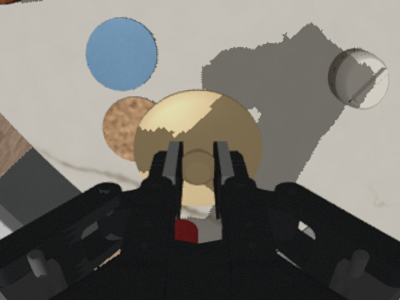

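The lid hangs level from the knob between the pads (crop (198,165)). Check its offset from the tool axis and carry it over the canister.

```bash
python3 - <<'E'
from h import *
T=np.load('w7.npy');z=T[2,3]-.0098+.003
im=cv2.imread('pics/w7.png')
for u,v in((318,190),(254,251),(382,251)):
    p=hit('wrist',u,v,z,T); print(T[:3,:3].T@(p-T[:3,3]))
hsv=cv2.cvtColor(im,cv2.COLOR_BGR2HSV);m=cv2.inRange(hsv,(14,40,60),(35,255,255));m[:180]=0;m[310:]=0;m[:,:245]=0;m[:,395:]=0
cs=cv2.findContours(m,cv2.RETR_EXTERNAL,cv2.CHAIN_APPROX_NONE)[0]; c=max(cs,key=cv2.contourArea)[:,0]
P=np.array([(T[:3,:3].T@(hit('wrist',*q,z,T)-T[:3,3]))[:2] for q in c]); r=np.hypot(*P.T); P=P[(r>.031)&(r<.042)]
A=np.c_[2*P,np.ones(len(P))]; s=np.linalg.lstsq(A,(P**2).sum(1),rcond=None)[0]; print(len(P),s[:2],np.sqrt(s[2]+s[0]**2+s[1]**2))
E
```

```text
[0.0342 0.0001 0.0069]
[ 0.     -0.0348  0.0066]
[-0.0002  0.0351  0.007 ]
320 [-0.0004 -0.0019] 0.03603945950706264
```

Call:
send_rows(commands=[[[0, 0, 0], [-0.0147, 0.0086, 0], 1], [[0, 0, 0], [-0.0293, 0.0173, 0], 1], [[0, 0, 0], [-0.0293, 0.0173, 0], 1], [[0, 0, 0], [-0.0293, 0.0173, 0], 1], [[0, 0, 0], [-0.0293, 0.0173, 0], 1], [[0, 0, 0], [-0.0293, 0.0173, 0], 1], [[0, 0, 0], [-0.0293, 0.0173, 0], 1], [[0, 0, 0], [-0.0293, 0.0173, 0], 1]])

```text
clock: 28.55
tcp_pos: [0.4572, -0.2376, 0.1674]
eef_rot: [[0.687, 0.727, -0.002], [0.727, -0.687, 0.001], [-0.001, -0.002, -1.0]]
ft_force: [0.7, 0.1, -0.8]
finger_gap: 0.0155
grasp_force: 39.2
```

Call:
send_rows(commands=[[[0, 0, 0], [-0.0293, 0.0173, 0], 1], [[0, 0, 0], [-0.0293, 0.0173, 0], 1], [[0, 0, 0], [-0.0147, 0.0086, 0.01], 1], [[0, 0, 0], [0, 0, 0.01], 1], [[0, 0, 0], [0, 0, 0], 1], [[0, 0, 0], [0, 0, 0], 1], [[0, 0, 0], [0, 0, 0], 1], [[0, 0, 0], [0, 0, 0], 1]])

```text
clock: 29.22
tcp_pos: [0.441, -0.3178, 0.149]
eef_rot: [[0.684, 0.729, 0.001], [0.729, -0.684, 0.0], [0.001, 0.0, -1.0]]
ft_force: [0.2, -0.4, -0.3]
finger_gap: 0.015
grasp_force: 39.2
```

```bash
python3 - <<'E'
from h import *
T,im=shot('wrist','pics/w8.png');np.save('w8.npy',T);print(T,to([.4418,-.3192,.125]))
s=read_camera('scene')[:,:,::-1];cv2.imwrite('pics/s8.png',s)
cv2.imwrite('pics/m8.png',np.hstack([cv2.resize(s[130:230,340:440],(400,400)),cv2.resize(im[130:330,220:420],(400,400))]))
E
```

```text
[[ 0.6845  0.7291  0.0006  0.441 ]
 [ 0.7291 -0.6845  0.0003 -0.3178]
 [ 0.0006  0.0003 -1.      0.149 ]
 [ 0.      0.      0.      1.    ]] [-0.0002  0.0014  0.0242]
```

View pics/m8.png

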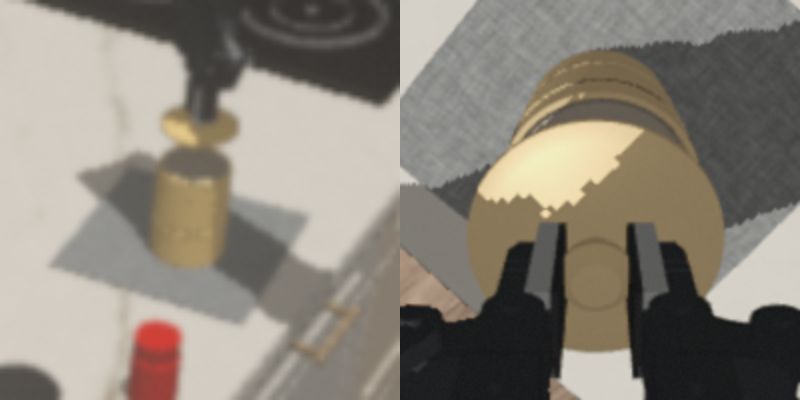

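Lid is centred on the tool; the canister sits about 3 px (2 mm) to tool +y, matching the computed 1.8 mm correction. Lower.

Call:
send_rows(commands=[[[0, 0, 0], [0, 0.0018, 0.004], 1], [[0, 0, 0], [0, 0, 0.008], 1], [[0, 0, 0], [0, 0, 0.008], 1], [[0, 0, 0], [0, 0, 0.006], 1], [[0, 0, 0], [0, 0, 0.005], 1], [[0, 0, 0], [0, 0, 0.003], 1], [[0, 0, 0], [0, 0, 0], 1], [[0, 0, 0], [0, 0, 0], 1]])

```text
clock: 29.98
tcp_pos: [0.4413, -0.3207, 0.1146]
eef_rot: [[0.687, 0.727, -0.0], [0.727, -0.687, 0.0], [-0.0, -0.0, -1.0]]
ft_force: [1.4, -0.1, -0.7]
finger_gap: 0.0148
grasp_force: 39.2
```

Call:
send_rows(commands=[[[0, 0, 0], [0, 0, 0.001], 1], [[0, 0, 0], [0, 0, 0], 1], [[0, 0, 0], [0, 0, 0.001], 1], [[0, 0, 0], [0, 0, 0], 1], [[0, 0, 0], [0, 0, 0.001], 1], [[0, 0, 0], [0, 0, 0], 1], [[0, 0, 0], [0, 0, 0], 1], [[0, 0, 0], [0, 0, 0], 1]])

```text
clock: 30.65
tcp_pos: [0.4413, -0.3207, 0.1118]
eef_rot: [[0.687, 0.727, 0.0], [0.727, -0.687, -0.0], [-0.0, 0.0, -1.0]]
ft_force: [1.2, -1.0, -0.7]
finger_gap: 0.015
grasp_force: 39.2
```

Call:
send_rows(commands=[[[0, 0, 0], [0.0015, -0.0004, 0], 1], [[0, 0, 0], [0, 0, 0], 1], [[0, 0, 0], [0, 0, 0.001], 1], [[0, 0, 0], [0, 0, 0], 1], [[0, 0, 0], [0, 0, 0.001], 1], [[0, 0, 0], [0, 0, 0], 1], [[0, 0, 0], [0, 0, 0], 1], [[0, 0, 0], [0, 0, 0], 1]])

```text
clock: 31.32
tcp_pos: [0.442, -0.3194, 0.1097]
eef_rot: [[0.687, 0.727, -0.0], [0.727, -0.687, -0.0], [-0.0, 0.0, -1.0]]
ft_force: [-0.6, -0.1, -1.4]
finger_gap: 0.0152
grasp_force: 39.2
```

Call:
send_rows(commands=[[[0, 0, 0], [0, 0, 0.0007], 1], [[0, 0, 0], [0, 0, 0], 1], [[0, 0, 0], [0, 0, 0.0005], 1], [[0, 0, 0], [0, 0, 0], 1], [[0, 0, 0], [0, 0, 0], 1], [[0, 0, 0], [0, 0, 0], 1], [[0, 0, 0], [0, 0, 0], 1], [[0, 0, 0], [0, 0, 0], 1]])

```text
clock: 31.98
tcp_pos: [0.4422, -0.3195, 0.1092]
eef_rot: [[0.687, 0.727, 0.0], [0.727, -0.687, -0.001], [-0.0, 0.001, -1.0]]
ft_force: [-1.9, 1.5, 5.4]
finger_gap: 0.0156
grasp_force: 39.6
```

Seated (5 N up). Release, rise and check.

Call:
send_rows(commands=[[[0, 0, 0], [0, 0, 0], 0], [[0, 0, 0], [0, 0, 0], 0], [[0, 0, 0], [0, 0, 0], 0], [[0, 0, 0], [0, 0, 0], 0], [[0, 0, 0], [0, 0, -0.01], 0], [[0, 0, 0], [0, 0, -0.03], 0], [[0, 0, 0], [0, 0, -0.04], 0], [[0, 0, 0], [0, 0, -0.04], 0]])

```text
clock: 32.65
tcp_pos: [0.4414, -0.3187, 0.2298]
eef_rot: [[0.686, 0.727, -0.001], [0.727, -0.686, 0.001], [0.0, -0.002, -1.0]]
ft_force: [0.7, 0.4, 0.3]
finger_gap: 0.0428
grasp_force: 0.0
```

Call:
send_rows(commands=[[[0, 0, 0], [0, 0, -0.02], -1], [[0, 0, 0], [0, 0, 0], -1], [[0, 0, 0], [0, 0, 0], -1], [[0, 0, 0], [0, 0, 0], -1], [[0, 0, 0], [0, 0, 0], -1], [[0, 0, 0], [0, 0, 0], -1], [[0, 0, 0], [0, 0, 0], -1], [[0, 0, 0], [0, 0, 0], -1]])

```text
clock: 33.32
tcp_pos: [0.4417, -0.3191, 0.2477]
eef_rot: [[0.687, 0.727, -0.001], [0.727, -0.687, 0.001], [-0.0, -0.002, -1.0]]
ft_force: [-0.7, 0.5, 0.9]
finger_gap: 0.086
grasp_force: 0.0
```

```bash
python3 - <<'E'
from h import *
T,im=shot('wrist','pics/w9.png');np.save('w9.npy',T);print(T[:3,3])
s=read_camera('scene')[:,:,::-1]
p=proj('wrist',[.442,-.3195,.1],T).astype(int);print(p)
cv2.imwrite('pics/m9.png',np.hstack([cv2.resize(s[130:230,340:440],(390,390)),cv2.resize(im[p[1]-65:p[1]+65,p[0]-65:p[0]+65],(390,390))]))
print('mill dest',to([.4846,.2403,.25]))
E
```

```text
[ 0.4417 -0.3191  0.2477]
[318 186]
mill dest [ 0.4361 -0.3531 -0.0016]
```

View pics/m9.png

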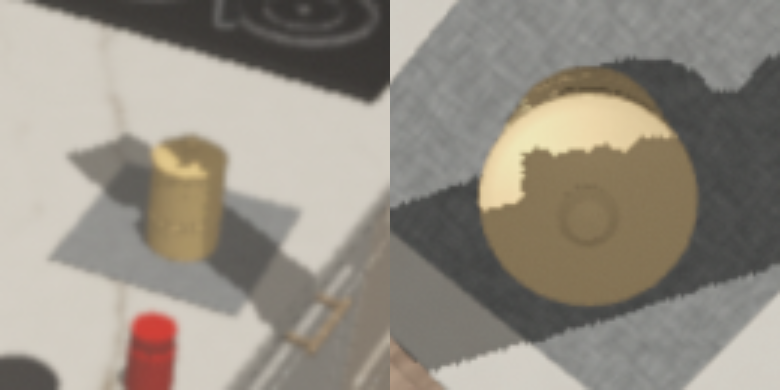

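The lid lies centred on the canister, and the canister hasn't moved. Now the amber jar goes back: return to the board with the same wrist yaw.

Call:
send_rows(commands=[[[0, 0, 0], [0.0301, -0.0262, 0], -1], [[0, 0, 0], [0.0301, -0.0262, 0], -1], [[0, 0, 0], [0.0301, -0.0262, 0], -1], [[0, 0, 0], [0.0301, -0.0262, 0], -1], [[0, 0, 0], [0.0301, -0.0262, 0], -1], [[0, 0, 0], [0.0301, -0.0262, 0], -1], [[0, 0, 0], [0.0301, -0.0262, 0], -1], [[0, 0, 0], [0.0301, -0.0262, 0], -1]])

```text
clock: 34.08
tcp_pos: [0.4547, 0.0015, 0.2488]
eef_rot: [[0.687, 0.727, 0.001], [0.727, -0.687, -0.001], [-0.0, 0.001, -1.0]]
ft_force: [0.8, -0.2, 0.2]
finger_gap: 0.0854
grasp_force: 0.0
```

Call:
send_rows(commands=[[[0, 0, 0], [0.0301, -0.0262, 0], -1], [[0, 0, 0], [0.0301, -0.0262, 0], -1], [[0, 0, 0], [0.0301, -0.0262, 0], -1], [[0, 0, 0], [0.0301, -0.0262, 0], -1], [[0, 0, 0], [0.0301, -0.0262, 0], -1], [[0, 0, 0], [0.0301, -0.0262, 0], -1], [[0, 0, 0], [0.0301, -0.0262, 0], -1], [[0, 0, 0], [0.0301, -0.0262, 0], -1]])

```text
clock: 34.75
tcp_pos: [0.468, 0.3203, 0.2484]
eef_rot: [[0.687, 0.727, 0.0], [0.727, -0.687, -0.0], [-0.0, 0.0, -1.0]]
ft_force: [0.3, 0.2, 0.2]
finger_gap: 0.0855
grasp_force: 0.0
```

Call:
send_rows(commands=[[[0, 0, 0], [0.0301, -0.0262, 0], -1], [[0, 0, 0], [0.0301, -0.0262, 0], -1], [[0, 0, 0], [0, 0, 0], -1], [[0, 0, 0], [0, 0, 0.02], -1], [[0, 0, 0], [0, 0, 0.03], -1], [[0, 0, 0], [0, 0, 0.02], -1], [[0, 0, 0], [0, 0, 0], -1], [[0, 0, 0], [0, 0, 0], -1]])

```text
clock: 35.42
tcp_pos: [0.4709, 0.3976, 0.1777]
eef_rot: [[0.687, 0.727, -0.002], [0.727, -0.687, -0.001], [-0.002, -0.0, -1.0]]
ft_force: [0.1, 0.2, 0.3]
finger_gap: 0.0856
grasp_force: 0.0
```

```bash
python3 - <<'E'
from h import *
print(to([.470,.3982,.0625]))
T,im=shot('wrist','pics/w10.png');np.save('w10.npy',T)
print(proj('wrist',[.470,.3982,.118],T),proj('wrist',[.4759,.3234,.136],T))
E
```

```text
[ 0.     -0.001   0.1152]
[316.2688 218.1321] [393.218 291.257]
```

View pics/w10.png

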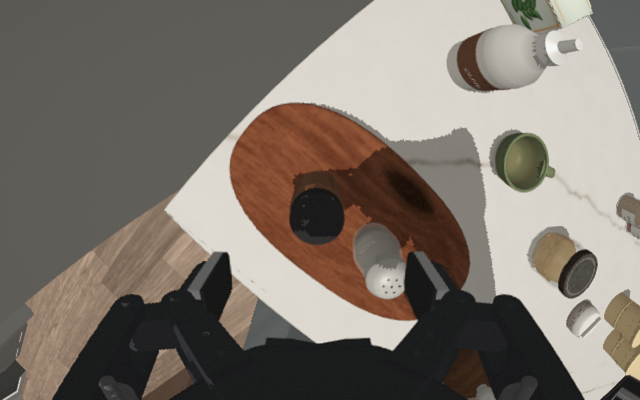

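Amber jar lid is at (317,216), as predicted (316,218); the shaker top at (385,280). I'll use a part-open gripper (about 62 mm) to keep clear of the shaker.

Call:
send_rows(commands=[[[0, 0, 0], [0, -0.001, 0.01], -0.45], [[0, 0, 0], [0, 0, 0.02], -0.45], [[0, 0, 0], [0, 0, 0.025], -0.45], [[0, 0, 0], [0, 0, 0.025], -0.45], [[0, 0, 0], [0, 0, 0.02], -0.45], [[0, 0, 0], [0, 0, 0.01], -0.45], [[0, 0, 0], [0, 0, 0.004], -0.45], [[0, 0, 0], [0, 0, 0], -0.45]])

```text
clock: 36.13
tcp_pos: [0.4706, 0.3993, 0.0646]
eef_rot: [[0.687, 0.727, 0.0], [0.727, -0.687, 0.0], [0.0, -0.0, -1.0]]
ft_force: [-0.9, 0.0, 0.1]
finger_gap: 0.0624
grasp_force: 0.0
```

Call:
send_rows(commands=[[[0, 0, 0], [0, 0, 0], 1], [[0, 0, 0], [0, 0, 0], 1], [[0, 0, 0], [0, 0, 0], 1], [[0, 0, 0], [0, 0, 0], 1], [[0, 0, 0], [0, 0, 0], 1], [[0, 0, 0], [0, 0, 0], 1], [[0, 0, 0], [0, 0, 0], 1], [[0, 0, 0], [0, 0, 0], 1]], squeeze=40)

```text
clock: 36.8
tcp_pos: [0.4715, 0.4002, 0.0664]
eef_rot: [[0.687, 0.727, 0.003], [0.727, -0.687, 0.002], [0.003, 0.001, -1.0]]
ft_force: [-0.9, 0.0, 6.0]
finger_gap: 0.0409
grasp_force: 41.3
```

```bash
python3 - <<'E'
from h import *
T=np.load('w10.npy'); print('shaker top',hit('wrist',385,279,.134,T),'dead-on amber',hit('wrist',317,216,.118,T))
print(observe()['tcp_pos'],to([.4312,.0205,.2]))
E
```

```text
shaker top [0.4776 0.335  0.134 ] dead-on amber [0.4715 0.399  0.118 ]
[0.4715 0.4002 0.0664] [-0.3032  0.2315 -0.1345]
```

Call:
send_rows(commands=[[[0, 0, 0], [0, 0, -0.005], 1], [[0, 0, 0], [0, 0, -0.015], 1], [[0, 0, 0], [0, 0, -0.03], 1], [[0, 0, 0], [0, 0, -0.04], 1], [[0, 0, 0], [0, 0, -0.04], 1], [[0, 0, 0], [0, 0, -0.04], 1], [[0, 0, 0], [0, 0, -0.02], 1], [[0, 0, 0], [-0.0152, 0.0116, -0.01], 1]])

```text
clock: 37.47
tcp_pos: [0.4677, 0.3854, 0.27]
eef_rot: [[0.683, 0.73, 0.005], [0.73, -0.683, 0.009], [0.01, -0.003, -1.0]]
ft_force: [-0.4, 0.8, -2.3]
finger_gap: 0.0407
grasp_force: 41.2
```

Call:
send_rows(commands=[[[0, 0, 0], [-0.0303, 0.0232, 0], 1], [[0, 0, 0], [-0.0303, 0.0232, 0], 1], [[0, 0, 0], [-0.0303, 0.0232, 0], 1], [[0, 0, 0], [-0.0303, 0.0232, 0], 1], [[0, 0, 0], [-0.0303, 0.0232, 0], 1], [[0, 0, 0], [-0.0303, 0.0232, 0], 1], [[0, 0, 0], [-0.0303, 0.0232, 0], 1], [[0, 0, 0], [-0.0303, 0.0232, 0], 1]])

```text
clock: 38.13
tcp_pos: [0.4357, 0.075, 0.265]
eef_rot: [[0.686, 0.728, 0.0], [0.728, -0.686, -0.001], [-0.0, 0.001, -1.0]]
ft_force: [1.3, -1.1, -1.8]
finger_gap: 0.0408
grasp_force: 41.2
```

Call:
send_rows(commands=[[[0, 0, 0], [-0.0303, 0.0232, 0], 1], [[0, 0, 0], [-0.0152, 0.0116, 0], 1], [[0, 0, 0], [0, 0, 0.02], 1], [[0, 0, 0], [0, 0, 0.035], 1], [[0, 0, 0], [0, 0, 0.035], 1], [[0, 0, 0], [0, 0, 0.035], 1], [[0, 0, 0], [0, 0, 0.03], 1], [[0, 0, 0], [0, 0, 0.02], 1]])

```text
clock: 38.8
tcp_pos: [0.4288, 0.0195, 0.0874]
eef_rot: [[0.686, 0.728, -0.004], [0.728, -0.686, -0.0], [-0.003, -0.003, -1.0]]
ft_force: [-1.1, -0.3, -1.7]
finger_gap: 0.0408
grasp_force: 41.1
```

Call:
send_rows(commands=[[[0, 0, 0], [0, 0, 0.01], 1], [[0, 0, 0], [0, 0, 0.005], 1], [[0, 0, 0], [0, 0, 0], 1], [[0, 0, 0], [0, 0, 0], 1], [[0, 0, 0], [0, 0, 0], 1], [[0, 0, 0], [0, 0, 0], 1], [[0, 0, 0], [0, 0, 0], 1], [[0, 0, 0], [0, 0, 0], 1]])

```text
clock: 39.47
tcp_pos: [0.4315, 0.0193, 0.0751]
eef_rot: [[0.687, 0.727, 0.001], [0.727, -0.687, -0.0], [0.001, 0.001, -1.0]]
ft_force: [-0.9, -0.3, -2.5]
finger_gap: 0.0409
grasp_force: 41.2
```

```bash
python3 - <<'E'
from h import *
T,im=shot('wrist','pics/w11.png');np.save('w11.npy',T);print(T[:3,3],to([.4312,.0205,.0244]))
hsv=cv2.cvtColor(im,cv2.COLOR_BGR2HSV)
p=proj('wrist',[.4312,.0205,.004],T);print(p)
E
```

```text
[0.4315 0.0193 0.0751] [ 0.0007 -0.001   0.0506]
[316.2386 211.8547]
```

Call:
send_rows(commands=[[[0, 0, 0], [0.0015, -0.001, 0.01], 1], [[0, 0, 0], [0, 0, 0.014], 1], [[0, 0, 0], [0, 0, 0.012], 1], [[0, 0, 0], [0, 0, 0.006], 1], [[0, 0, 0], [0, 0, 0.004], 1], [[0, 0, 0], [0, 0, 0.002], 1], [[0, 0, 0], [0, 0, 0], 1], [[0, 0, 0], [0, 0, 0], 1]])

```text
clock: 40.18
tcp_pos: [0.4317, 0.0213, 0.0268]
eef_rot: [[0.687, 0.727, 0.001], [0.727, -0.687, -0.0], [0.0, 0.001, -1.0]]
ft_force: [1.0, 0.2, -2.8]
finger_gap: 0.0408
grasp_force: 41.2
```

Call:
send_rows(commands=[[[0, 0, 0], [0, 0, 0.001], 1], [[0, 0, 0], [0, 0, 0], 1], [[0, 0, 0], [0, 0, 0.001], 1], [[0, 0, 0], [0, 0, 0], 1], [[0, 0, 0], [0, 0, 0], 1], [[0, 0, 0], [0, 0, 0], 1], [[0, 0, 0], [0, 0, 0], 1], [[0, 0, 0], [0, 0, 0], 1]])

```text
clock: 40.85
tcp_pos: [0.4313, 0.0212, 0.0246]
eef_rot: [[0.687, 0.727, 0.0], [0.727, -0.687, -0.0], [-0.0, 0.0, -1.0]]
ft_force: [-0.1, 0.1, -3.7]
finger_gap: 0.0407
grasp_force: 41.2
```

Call:
send_rows(commands=[[[0, 0, 0], [0, 0, 0.001], 1], [[0, 0, 0], [0, 0, 0], 1], [[0, 0, 0], [0, 0, 0.0007], 1], [[0, 0, 0], [0, 0, 0], 1], [[0, 0, 0], [0, 0, 0], 1], [[0, 0, 0], [0, 0, 0], 1], [[0, 0, 0], [0, 0, 0], 1], [[0, 0, 0], [0, 0, 0], 1]])

```text
clock: 41.52
tcp_pos: [0.4315, 0.0211, 0.0242]
eef_rot: [[0.687, 0.727, -0.0], [0.727, -0.687, -0.002], [-0.002, 0.001, -1.0]]
ft_force: [-4.8, -0.2, 16.3]
finger_gap: 0.0406
grasp_force: 43.2
```

Call:
send_rows(commands=[[[0, 0, 0], [0, 0, 0], -1], [[0, 0, 0], [0, 0, 0], -1], [[0, 0, 0], [0, 0, 0], -1], [[0, 0, 0], [0, 0, 0], -1], [[0, 0, 0], [0, 0, -0.01], -1], [[0, 0, 0], [0, 0, -0.03], -1], [[0, 0, 0], [0, 0, -0.04], -1], [[0, 0, 0], [0, 0, -0.04], -1]])

```text
clock: 42.18
tcp_pos: [0.4302, 0.0217, 0.1441]
eef_rot: [[0.686, 0.728, -0.003], [0.728, -0.686, 0.001], [-0.001, -0.003, -1.0]]
ft_force: [1.5, -0.6, 0.5]
finger_gap: 0.0853
grasp_force: 0.0
```

Call:
send_rows(commands=[[[0, 0, 0], [0, 0, -0.04], -1], [[0, 0, 0], [0, 0, -0.04], -1], [[0, 0, 0], [0.0319, -0.0223, -0.02], -1], [[0, 0, 0], [0.0319, -0.0223, 0], -1], [[0, 0, 0], [0.0319, -0.0223, 0], -1], [[0, 0, 0], [0.0319, -0.0223, 0], -1], [[0, 0, 0], [0.0319, -0.0223, 0], -1], [[0, 0, 0], [0.0319, -0.0223, 0], -1]])

```text
clock: 42.85
tcp_pos: [0.4651, 0.252, 0.2426]
eef_rot: [[0.687, 0.727, 0.001], [0.727, -0.687, -0.0], [0.0, 0.001, -1.0]]
ft_force: [0.4, -0.4, 0.2]
finger_gap: 0.0855
grasp_force: 0.0
```

Call:
send_rows(commands=[[[0, 0, 0], [0.0319, -0.0223, 0], -1], [[0, 0, 0], [0.0319, -0.0223, 0], -1], [[0, 0, -1], [0, 0, 0], -1], [[0, 0, -1], [0, 0, 0.01], -1], [[0, 0, -1], [0, 0, 0.02], -1], [[0, 0, -1], [0, 0, 0.02], -1], [[0, 0, -1], [0, 0, 0.01], -1], [[0, 0, -1], [0, 0, 0], -1]])

```text
clock: 43.52
tcp_pos: [0.4752, 0.3258, 0.1796]
eef_rot: [[0.123, 0.992, -0.004], [0.992, -0.123, -0.003], [-0.004, -0.004, -1.0]]
ft_force: [-0.1, -0.5, -0.4]
finger_gap: 0.0853
grasp_force: 0.0
```

Call:
send_rows(commands=[[[0, 0, -1], [0, 0, 0], -1], [[0, 0, -1], [0, 0, 0], -1], [[0, 0, 0], [0, 0, 0], -1], [[0, 0, 0], [0, 0, 0], -1], [[0, 0, 0], [0, 0, 0], -1], [[0, 0, 0], [0, 0, 0], -1], [[0, 0, 0], [0, 0, 0], -1], [[0, 0, 0], [0, 0, 0], -1]])

```text
clock: 44.18
tcp_pos: [0.4766, 0.3274, 0.182]
eef_rot: [[-0.08, 0.997, 0.0], [0.997, 0.08, -0.0], [-0.0, 0.0, -1.0]]
ft_force: [-0.1, -0.1, -0.6]
finger_gap: 0.0853
grasp_force: 0.0
```

```bash
python3 - <<'E'
from h import *
T,im=shot('wrist','pics/w12.png');np.save('w12.npy',T);print(T)
print(proj('wrist',[.4759,.3234,.134],T),proj('wrist',[.4776,.335,.134],T))
E
```

```text
[[-0.0802  0.9968  0.0003  0.4766]
 [ 0.9968  0.0802 -0.0002  0.3274]
 [-0.0003  0.0003 -1.      0.182 ]
 [ 0.      0.      0.      1.    ]]
[315.7675 229.2836] [319.7455 213.0866]
```

View pics/w12.png

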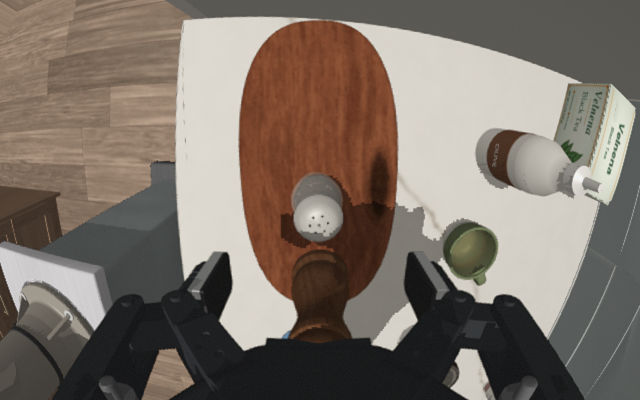

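```bash
python3 - <<'E'
from h import *
T=np.load('w12.npy'); print('foot far edge',hit('wrist',317,172.5,.048,T),'dome',hit('wrist',318.5,217,.125,T), 'near dome edge',hit('wrist',318,242,.12,T))
E
python3 - <<'E'
from h import *
T=np.load('w4.npy'); im=cv2.imread('pics/w4.png')
print('at pick: dome',hit('wrist',317,211,.083,T))
im2=cv2.imread('pics/w12.png');cv2.imwrite('pics/m12.png',np.hstack([cv2.resize(im[140:260,258:378],(400,400)),cv2.resize(im2[140:260,258:378],(400,400))]))
E
```

```text
foot far edge [0.4749 0.3441 0.048 ] dome [0.4773 0.329  0.125 ] near dome edge [0.4787 0.3079 0.12  ]
at pick: dome [0.4851 0.0946 0.083 ]
```

View pics/m12.png

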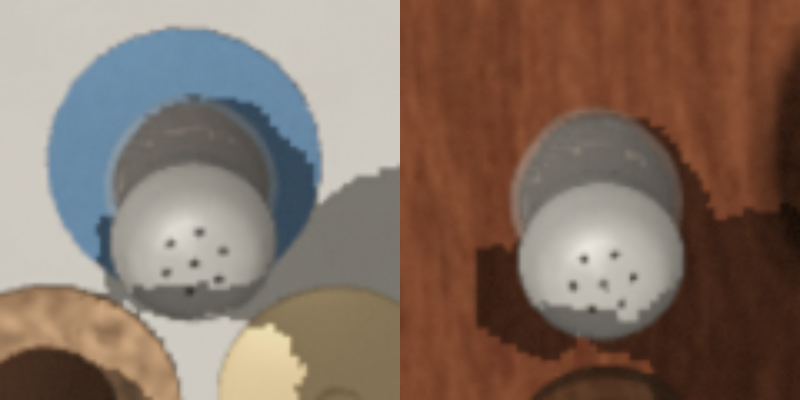

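Shaker foot lies within about 1–2 mm of where I set it down (foot far edge y 0.344 − 0.022). Grip it there.

Call:
send_rows(commands=[[[0, 0, 0], [-0.0045, -0.0005, 0.01], -1], [[0, 0, 0], [0, 0, 0.025], -1], [[0, 0, 0], [0, 0, 0.03], -1], [[0, 0, 0], [0, 0, 0.025], -1], [[0, 0, 0], [0, 0, 0.015], -1], [[0, 0, 0], [0, 0, 0.008], -1], [[0, 0, 0], [0, 0, 0.002], -1], [[0, 0, 0], [0, 0, 0], -1]])

```text
clock: 44.9
tcp_pos: [0.4766, 0.3232, 0.067]
eef_rot: [[-0.081, 0.997, 0.0], [0.997, 0.081, 0.0], [0.0, 0.0, -1.0]]
ft_force: [0.1, -0.2, 0.3]
finger_gap: 0.0853
grasp_force: 0.0
```

Call:
send_rows(commands=[[[0, 0, 0], [0, 0, 0], 1], [[0, 0, 0], [0, 0, 0], 1], [[0, 0, 0], [0, 0, 0], 1], [[0, 0, 0], [0, 0, 0], 1], [[0, 0, 0], [0, 0, 0], 1], [[0, 0, 0], [0, 0, 0], 1], [[0, 0, 0], [0, 0, 0], 1], [[0, 0, 0], [0, 0, 0], 1]], squeeze=30)

```text
clock: 45.57
tcp_pos: [0.477, 0.3232, 0.0681]
eef_rot: [[-0.081, 0.997, 0.001], [0.997, 0.081, 0.0], [0.0, 0.001, -1.0]]
ft_force: [-1.2, -1.0, 5.6]
finger_gap: 0.0409
grasp_force: 30.0
```

Call:
send_rows(commands=[[[0, 0, 0], [0, 0, -0.005], 1], [[0, 0, 0], [0, 0, -0.015], 1], [[0, 0, 0], [0, 0, -0.03], 1], [[0, 0, 0], [0, 0, -0.04], 1], [[0, 0, 0], [0, 0, -0.04], 1], [[0, 0, 0], [0, 0, -0.04], 1], [[0, 0, 0], [0, 0, -0.02], 1], [[0, 0, 0], [0, 0, -0.01], 1]])

```text
clock: 46.23
tcp_pos: [0.4772, 0.3247, 0.2717]
eef_rot: [[-0.081, 0.997, 0.006], [0.997, 0.081, 0.004], [0.003, 0.006, -1.0]]
ft_force: [0.5, -0.4, -1.2]
finger_gap: 0.0405
grasp_force: 30.7
```

```bash
python3 - <<'E'
from h import *
print(observe()['tcp_pos'],to([.4803,.0894,.03]))
E
```

```text
[0.4772 0.3247 0.2717] [-0.2355 -0.0174  0.2409]
```

Call:
send_rows(commands=[[[0, 0, 0], [-0.018, -0.0013, 0], 1], [[0, 0, 0], [-0.036, -0.0026, 0], 1], [[0, 0, 0], [-0.036, -0.0026, 0], 1], [[0, 0, 0], [-0.036, -0.0026, 0], 1], [[0, 0, 0], [-0.036, -0.0026, 0], 1], [[0, 0, 0], [-0.036, -0.0026, 0], 1], [[0, 0, 0], [-0.036, -0.0027, 0], 1], [[0, 0, 0], [0, 0, 0.01], 1]])

```text
clock: 46.9
tcp_pos: [0.4797, 0.0778, 0.2566]
eef_rot: [[-0.066, 0.998, 0.0], [0.998, 0.066, -0.007], [-0.007, -0.0, -1.0]]
ft_force: [0.5, -1.2, -1.7]
finger_gap: 0.0405
grasp_force: 30.7
```

Call:
send_rows(commands=[[[0, 0, 0], [0, 0, 0.025], 1], [[0, 0, 0], [0, 0, 0.035], 1], [[0, 0, 0], [0, 0, 0.035], 1], [[0, 0, 0], [0, 0, 0.035], 1], [[0, 0, 0], [0, 0, 0.03], 1], [[0, 0, 0], [0, 0, 0.01], 1], [[0, 0, 0], [0, 0, 0], 1], [[0, 0, 0], [0, 0, 0], 1]])

```text
clock: 47.57
tcp_pos: [0.4786, 0.0888, 0.0874]
eef_rot: [[-0.081, 0.997, 0.0], [0.997, 0.081, 0.001], [0.001, 0.0, -1.0]]
ft_force: [0.4, -0.7, -0.4]
finger_gap: 0.0403
grasp_force: 30.8
```

```bash
python3 - <<'E'
from h import *
T,im=shot('wrist','pics/w13.png');np.save('w13.npy',T);print(T[:3,3],to([.4803,.0900,.026]))
E
```

```text
[0.4786 0.0888 0.0874] [0.0009 0.0007 0.0623]
```

View pics/w13.png

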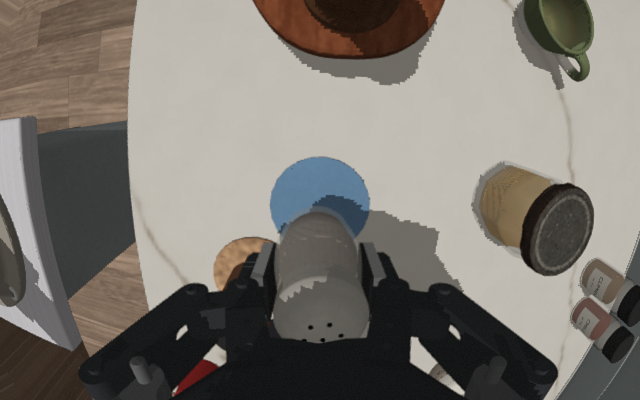

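That shows the shaker held upright over the blue coaster (320,205). I have now viewed 16 pictures, over the limit of 14, so I'll use numbers only from here.

Call:
send_rows(commands=[[[0, 0, 0], [0.001, 0.001, 0.01], 1], [[0, 0, 0], [0, 0, 0.018], 1], [[0, 0, 0], [0, 0, 0.016], 1], [[0, 0, 0], [0, 0, 0.008], 1], [[0, 0, 0], [0, 0, 0.005], 1], [[0, 0, 0], [0, 0, 0.003], 1], [[0, 0, 0], [0, 0, 0], 1], [[0, 0, 0], [0, 0, 0], 1]])

```text
clock: 48.28
tcp_pos: [0.48, 0.0895, 0.0275]
eef_rot: [[-0.081, 0.997, 0.001], [0.997, 0.081, 0.0], [0.0, 0.001, -1.0]]
ft_force: [-0.6, 0.5, -0.4]
finger_gap: 0.0406
grasp_force: 30.8
```

Call:
send_rows(commands=[[[0, 0, 0], [0, 0, 0.001], 1], [[0, 0, 0], [0, 0, 0], 1], [[0, 0, 0], [0, 0, 0], 1], [[0, 0, 0], [0, 0, 0], 1], [[0, 0, 0], [0, 0, 0], 1], [[0, 0, 0], [0, 0, 0], 1], [[0, 0, 0], [0, 0, 0], 1], [[0, 0, 0], [0, 0, 0], 1]])

```text
clock: 48.95
tcp_pos: [0.4796, 0.0893, 0.0261]
eef_rot: [[-0.081, 0.997, 0.0], [0.997, 0.081, -0.0], [-0.0, 0.0, -1.0]]
ft_force: [-1.1, -0.2, 2.6]
finger_gap: 0.0405
grasp_force: 31.1
```

Call:
send_rows(commands=[[[0, 0, 0], [0, 0, 0.0003], -1], [[0, 0, 0], [0, 0, 0], -1], [[0, 0, 0], [0, 0, 0], -1], [[0, 0, 0], [0, 0, 0], -1], [[0, 0, 0], [0, 0, -0.01], -1], [[0, 0, 0], [0, 0, -0.03], -1], [[0, 0, 0], [0, 0, -0.04], -1], [[0, 0, 0], [0, 0, -0.04], -1]])

```text
clock: 49.62
tcp_pos: [0.4782, 0.0896, 0.1468]
eef_rot: [[-0.082, 0.997, -0.002], [0.997, 0.082, 0.001], [0.001, -0.002, -1.0]]
ft_force: [1.3, -0.4, 0.2]
finger_gap: 0.0855
grasp_force: 0.0
```

Call:
send_rows(commands=[[[0, 0, 0], [0, 0, -0.04], -1], [[0, 0, 0], [0, 0, -0.04], -1], [[0, 0, 0], [0, 0, -0.04], -1], [[0, 0, 0], [0.03, 0.0034, -0.03], -1], [[0, 0, 0], [0.04, 0.0046, 0], -1], [[0, 0, 0], [0.04, 0.0046, 0], -1], [[0, 0, 0], [0.04, 0.0046, 0], -1], [[0, 0, 0], [0, 0, 0], -1]])

```text
clock: 50.28
tcp_pos: [0.4801, 0.2512, 0.2967]
eef_rot: [[-0.098, 0.995, 0.0], [0.995, 0.098, 0.008], [0.008, 0.001, -1.0]]
ft_force: [-0.7, 1.0, 0.2]
finger_gap: 0.0855
grasp_force: 0.0
```

Call:
send_rows(commands=[[[0, 0, 0], [0, 0, 0], -1], [[0, 0, 0], [0, 0, 0], -1], [[0, 0, 0], [0, 0, 0], -1], [[0, 0, 0], [0, 0, 0], -1], [[0, 0, 0], [0, 0, 0], -1], [[0, 0, 0], [0, 0, 0], -1], [[0, 0, 0], [0, 0, 0], -1], [[0, 0, 0], [0, 0, 0], -1]])

```text
clock: 50.95
tcp_pos: [0.4845, 0.2391, 0.2949]
eef_rot: [[-0.08, 0.997, 0.0], [0.997, 0.08, -0.0], [-0.0, 0.0, -1.0]]
ft_force: [-0.1, -0.6, 0.5]
finger_gap: 0.0855
grasp_force: 0.0
```

```bash
cat > tip.py <<'E'
from h import *
T,im=shot('wrist'); e=[.4846,.2403,.202]
p=proj('wrist',e,T);print(T[:3,3],'pred',p)
x,y=p.astype(int);h=cv2.cvtColor(im,cv2.COLOR_BGR2HSV)[y-30:y+30,x-30:x+30]
m=cv2.inRange(h,(0,0,90),(180,90,255))
n,l,st,c=cv2.connectedComponentsWithStats(m)
for i in range(1,n):
    if 15<st[i,4]: print(st[i],c[i]+[x-30,y-30],hit('wrist',*(c[i]+[x-30,y-30]),.202,T))
print(to([.4846,.2403,.139]))
E
python3 tip.py
```

```text
[0.4845 0.2391 0.2949] pred [317.6363 202.087 ]
[   0   16   60   44 1219] [314.1993 219.5316] [0.483  0.2253 0.202 ]
[ 23  20  16  16 205] [317.7707 199.3951] [0.4845 0.2425 0.202 ]
[0.0011 0.0002 0.1559]
```

Mill tip found by mask at (0.4845, 0.2425), as expected. Descend and grip.

Call:
send_rows(commands=[[[0, 0, 0], [0.0022, 0, 0.01], -1], [[0, 0, 0], [0, 0, 0.025], -1], [[0, 0, 0], [0, 0, 0.035], -1], [[0, 0, 0], [0, 0, 0.035], -1], [[0, 0, 0], [0, 0, 0.025], -1], [[0, 0, 0], [0, 0, 0.015], -1], [[0, 0, 0], [0, 0, 0.007], -1], [[0, 0, 0], [0, 0, 0.003], -1]])

```text
clock: 51.67
tcp_pos: [0.4838, 0.2419, 0.1391]
eef_rot: [[-0.081, 0.997, -0.001], [0.997, 0.081, -0.0], [0.0, -0.001, -1.0]]
ft_force: [-0.1, -0.3, 0.7]
finger_gap: 0.0853
grasp_force: 0.0
```

Call:
send_rows(commands=[[[0, 0, 0], [0, 0, 0], -1], [[0, 0, 0], [0, 0, 0], 1], [[0, 0, 0], [0, 0, 0], 1], [[0, 0, 0], [0, 0, 0], 1], [[0, 0, 0], [0, 0, 0], 1], [[0, 0, 0], [0, 0, 0], 1], [[0, 0, 0], [0, 0, 0], 1], [[0, 0, 0], [0, 0, 0], 1]], squeeze=40)

```text
clock: 52.33
tcp_pos: [0.4853, 0.2424, 0.1414]
eef_rot: [[-0.081, 0.997, 0.003], [0.997, 0.081, 0.001], [0.001, 0.003, -1.0]]
ft_force: [0.2, -1.3, 5.3]
finger_gap: 0.0474
grasp_force: 41.1
```

Call:
send_rows(commands=[[[0, 0, 0], [0, 0, 0], 1], [[0, 0, 0], [0, 0, -0.005], 1], [[0, 0, 0], [0, 0, -0.01], 1], [[0, 0, 0], [0, 0, -0.02], 1], [[0, 0, 0], [0, 0, -0.03], 1], [[0, 0, 0], [0, 0, -0.02], 1], [[0, 0, 0], [0, 0, -0.01], 1], [[0, 0, 0], [0, 0, 0], 1]])

```text
clock: 53.0
tcp_pos: [0.4851, 0.2427, 0.2373]
eef_rot: [[-0.081, 0.997, 0.004], [0.997, 0.08, 0.001], [0.001, 0.004, -1.0]]
ft_force: [-0.7, -0.5, -3.0]
finger_gap: 0.0471
grasp_force: 41.7
```

```bash
python3 - <<'E'
from h import *
print(observe()['tcp_pos'],to([.4663,-.0572,.1]))
E
```

```text
[0.4851 0.2427 0.2373] [-0.2975 -0.0434  0.1368]
```

Call:
send_rows(commands=[[[0, 0, 0], [-0.0165, -0.0024, 0], 1], [[0, 0, 0], [-0.0331, -0.0048, 0], 1], [[0, 0, 0], [-0.0331, -0.0048, 0], 1], [[0, 0, 0], [-0.0331, -0.0048, 0], 1], [[0, 0, 0], [-0.0331, -0.0048, 0], 1], [[0, 0, 0], [-0.0331, -0.0048, 0], 1], [[0, 0, 0], [-0.0331, -0.0048, 0], 1], [[0, 0, 0], [-0.0331, -0.0048, 0], 1]])

```text
clock: 53.67
tcp_pos: [0.4666, -0.0105, 0.2335]
eef_rot: [[-0.081, 0.997, -0.003], [0.997, 0.081, -0.0], [-0.0, -0.003, -1.0]]
ft_force: [0.1, -0.0, -3.2]
finger_gap: 0.0473
grasp_force: 41.7
```

Call:
send_rows(commands=[[[0, 0, 0], [-0.0331, -0.0048, 0], 1], [[0, 0, 0], [-0.0165, -0.0024, 0], 1], [[0, 0, 0], [0, 0, 0], 1], [[0, 0, 0], [0, 0, 0.015], 1], [[0, 0, 0], [0, 0, 0.02], 1], [[0, 0, 0], [0, 0, 0.02], 1], [[0, 0, 0], [0, 0, 0.015], 1], [[0, 0, 0], [0, 0, 0], 1]])

```text
clock: 54.33
tcp_pos: [0.4616, -0.0577, 0.1613]
eef_rot: [[-0.083, 0.997, -0.008], [0.997, 0.083, 0.002], [0.003, -0.008, -1.0]]
ft_force: [-1.0, -0.1, -2.0]
finger_gap: 0.047
grasp_force: 41.9
```

Call:
send_rows(commands=[[[0, 0, 0], [0, 0, 0.015], 1], [[0, 0, 0], [0, 0, 0.015], 1], [[0, 0, 0], [0, 0, 0.01], 1], [[0, 0, 0], [0, 0, 0.005], 1], [[0, 0, 0], [0, 0, 0], 1], [[0, 0, 0], [0, 0, 0], 1], [[0, 0, 0], [0, 0, 0], 1], [[0, 0, 0], [0, 0, 0], 1]])

```text
clock: 55.0
tcp_pos: [0.4658, -0.0586, 0.1207]
eef_rot: [[-0.081, 0.997, 0.001], [0.997, 0.081, -0.001], [-0.001, 0.001, -1.0]]
ft_force: [0.5, -0.4, -1.8]
finger_gap: 0.0472
grasp_force: 41.9
```

```bash
python3 - <<'E'
from h import *
T,im=shot('wrist','pics/w14.png');np.save('w14.npy',T);print(T[:3,3],to([.4663,-.0572,.099]))
E
```

```text
[ 0.4658 -0.0586  0.1207] [0.0014 0.0007 0.0216]
```

Call:
send_rows(commands=[[[0, 0, 0], [0.0018, 0.0006, 0.006], 1], [[0, 0, 0], [0, 0, 0.006], 1], [[0, 0, 0], [0, 0, 0.004], 1], [[0, 0, 0], [0, 0, 0.002], 1], [[0, 0, 0], [0, 0, 0.001], 1], [[0, 0, 0], [0, 0, 0], 1], [[0, 0, 0], [0, 0, 0], 1], [[0, 0, 0], [0, 0, 0], 1]])

```text
clock: 55.72
tcp_pos: [0.4658, -0.0567, 0.1011]
eef_rot: [[-0.081, 0.997, 0.0], [0.997, 0.081, -0.0], [-0.0, 0.0, -1.0]]
ft_force: [0.3, 0.4, -2.5]
finger_gap: 0.0471
grasp_force: 41.9
```

Call:
send_rows(commands=[[[0, 0, 0], [0, 0, 0.001], 1], [[0, 0, 0], [0, 0, 0], 1], [[0, 0, 0], [0, 0, 0.001], 1], [[0, 0, 0], [0, 0, 0], 1], [[0, 0, 0], [0, 0, 0], 1], [[0, 0, 0], [0, 0, 0], 1], [[0, 0, 0], [0, 0, 0], 1], [[0, 0, 0], [0, 0, 0], 1]])

```text
clock: 56.38
tcp_pos: [0.4658, -0.0567, 0.0995]
eef_rot: [[-0.081, 0.997, 0.0], [0.997, 0.081, -0.001], [-0.001, 0.0, -1.0]]
ft_force: [-1.9, 0.3, 5.6]
finger_gap: 0.0473
grasp_force: 42.6
```

Contact; release, rise, back off toward the robot's right, and verify all placements numerically.

Call:
send_rows(commands=[[[0, 0, 0], [0, 0, 0], -1], [[0, 0, 0], [0, 0, 0], -1], [[0, 0, 0], [0, 0, 0], -1], [[0, 0, 0], [0, 0, 0], -1], [[0, 0, 0], [0, 0, -0.01], -1], [[0, 0, 0], [0, 0, -0.03], -1], [[0, 0, 0], [0, 0, -0.04], -1], [[0, 0, 0], [0, 0, -0.04], -1]])

```text
clock: 57.05
tcp_pos: [0.4649, -0.056, 0.2202]
eef_rot: [[-0.082, 0.997, -0.002], [0.997, 0.082, 0.001], [0.002, -0.002, -1.0]]
ft_force: [0.5, -1.5, 1.3]
finger_gap: 0.0853
grasp_force: 0.0
```

Call:
send_rows(commands=[[[0, 0, 0], [0, 0, -0.04], -1], [[0, 0, 0], [0, 0, -0.04], -1], [[0, 0, 0], [0.02, 0, -0.02], -1], [[0, 0, 0], [0.02, 0, 0], -1], [[0, 0, 0], [0.02, 0, 0], -1], [[0, 0, 0], [0, 0, 0], -1], [[0, 0, 0], [0, 0, 0], -1], [[0, 0, 0], [0, 0, 0], -1]])

```text
clock: 57.72
tcp_pos: [0.4607, 0.0025, 0.319]
eef_rot: [[-0.081, 0.997, -0.0], [0.997, 0.081, -0.001], [-0.001, -0.0, -1.0]]
ft_force: [0.6, 0.0, 1.1]
finger_gap: 0.0855
grasp_force: 0.0
```

```bash
cat > chk.py <<'E'
from h import *
T,im=shot('wrist','pics/w15.png');print(T[:3,3]);hsv=cv2.cvtColor(im,cv2.COLOR_BGR2HSV)
def comp(nm,p,lo,hi,R=45):
    q=proj('wrist',p,T);x,y=q.astype(int);x0,y0=max(x-R,0),max(y-R,0)
    m=cv2.inRange(hsv,lo,hi)[y0:y+R,x0:x+R]
    n,l,st,c=cv2.connectedComponentsWithStats(m)
    if n<2: print(nm,'none');return
    i=1+np.argmax(st[1:,4]);g=max(cv2.findContours(np.uint8(l==i),cv2.RETR_EXTERNAL,2)[0],key=cv2.contourArea)
    (u,v),r=cv2.minEnclosingCircle(g);print(nm,'pred',q,'found',(u+x0,v+y0),r,hit('wrist',u+x0,v+y0,p[2],T))
comp('mill tip',[.4663,-.0572,.160],(0,0,90),(180,90,255),14)
comp('amber lid',[.4312,.0205,.076],(0,0,0),(180,120,55),30)
comp('shaker dome',[.4803,.0894,.085],(0,0,110),(180,40,255),22)
comp('blue',[.4803,.0894,.004],(95,80,50),(125,255,255))
comp('cork',[.4312,.0205,.004],(5,60,40),(22,255,255))
t=read_camera('top')[:,:,::-1].copy();cv2.imwrite('pics/top9.png',t)
rim(t,(453,231),.1,.0345,None,'top',r0=14)
E
python3 chk.py
```

```text
[0.4607 0.0025 0.319 ]
mill tip pred [318.2456 238.6174] found (np.float64(317.115385055542), np.float64(237.884614944458)) 5.2356743812561035 [ 0.465  -0.0564  0.16  ]
amber lid pred [295.2934 152.2749] found (np.float64(294.62068939208984), np.float64(152.53448295593262)) 15.077437400817871 [0.4304 0.0201 0.076 ]
shaker dome pred [339.6631 100.5253] found (np.float64(337.5), np.float64(96.0)) 15.787753105163574 [0.4772 0.0947 0.085 ]
blue pred [335.7836 102.0808] found (np.float64(335.6699028015137), np.float64(101.93203735351562)) 25.49932861328125 [0.4801 0.0896 0.004 ]
cork pred [298.7303 145.6139] found (np.float64(298.67391204833984), np.float64(145.5)) 25.7887020111084 [0.4311 0.0207 0.004 ]
[453.     230.      14.2089] centre [ 0.4425 -0.3208] r 0.03602160885930061
```

Everything is in place within a couple of mm; I'll cross-check the shaker with the top camera, before against after.

```bash
python3 - <<'E'
from h import *
for f in('pics/top0.png','pics/top9.png'):
    im=cv2.imread(f);h=cv2.cvtColor(im,cv2.COLOR_BGR2HSV)
    x0,y0=278,204; w=h[y0:y0+34,x0:x0+30]
    b=cv2.inRange(w,(95,110,50),(125,255,255)); hull=np.zeros_like(b)
    g=max(cv2.findContours(b,0,1)[0],key=cv2.contourArea); (u,v),r=cv2.minEnclosingCircle(g)
    m=cv2.inRange(w,(0,0,90),(180,70,255)); cv2.circle(hull,(int(u),int(v)),int(r)-1,255,-1); m&=hull
    n,l,st,c=cv2.connectedComponentsWithStats(m); i=1+np.argmax(st[1:,4])
    print(f,'coaster',hit('top',u+x0,v+y0,.004),r,'dome',st[i,4],c[i]+[x0,y0],hit('top',*(c[i]+[x0,y0]),.088))
E
```

```text
pics/top0.png coaster [0.4796 0.0889 0.004 ] 12.933242797851562 dome 122 [287.5246 217.1393] [0.4812 0.0934 0.088 ]Traceback (most recent call last):
  File "<stdin>", line 6, in <module>
ValueError: max() iterable argument is empty
```

Call:
send_rows(commands=[[[0, 0, 0], [-0.02, 0, 0], -1], [[0, 0, 0], [-0.035, 0, 0], -1], [[0, 0, 0], [-0.035, 0, 0], -1], [[0, 0, 0], [-0.035, 0, 0], -1], [[0, 0, 0], [-0.035, 0, 0], -1], [[0, 0, 0], [-0.035, 0, 0], -1], [[0, 0, 0], [-0.02, 0, 0], -1], [[0, 0, 0], [0, 0, 0], -1]])

```text
clock: 58.48
tcp_pos: [0.4771, -0.2178, 0.3177]
eef_rot: [[-0.071, 0.997, -0.001], [0.997, 0.071, 0.002], [0.002, -0.001, -1.0]]
ft_force: [-0.6, 0.1, -0.8]
finger_gap: 0.0852
grasp_force: 0.0
```

```bash
python3 - <<'E'
from h import *
cv2.imwrite('pics/top10.png',read_camera('top')[:,:,::-1])
for f in('pics/top0.png','pics/top10.png'):
    im=cv2.imread(f);h=cv2.cvtColor(im,cv2.COLOR_BGR2HSV)
    def c(nm,box,lo,hi,z):
        x0,y0,x1,y1=box;m=cv2.inRange(h[y0:y1,x0:x1],lo,hi);n,l,st,cc=cv2.connectedComponentsWithStats(m)
        if n<2: print(nm,'none');return
        i=1+np.argmax(st[1:,4]);q=cc[i]+[x0,y0];print(f[5:],nm,st[i,4],q,hit('top',*q,z))
    c('dome',(281,209,303,232),(0,0,90),(180,70,255),.088)
    c('mill tip',(338,214,354,230),(0,0,90),(180,110,255),.16)
    c('amberlid',(306,226,329,249),(0,0,0),(180,255,50),.076)
    c('honey',(268,145,300,180),(0,0,0),(180,255,70),.086)
    c('red',(355,248,385,275),(0,150,80),(8,255,255),.05)
E
```

```text
top0.png dome 127 [287.3543 216.9764] [0.4817 0.0939 0.088 ]
top0.png mill tip 21 [346.    220.619] [ 0.4649 -0.0524  0.16  ]
top0.png amberlid 158 [316.6329 237.0127] [0.4299 0.0195 0.076 ]
top0.png honey 445 [282.3348 158.1753] [0.6371 0.107  0.086 ]
top0.png red 194 [368.8247 260.1134] [ 0.369  -0.1155  0.05  ]
top10.png dome 137 [287.4526 218.4891] [0.4778 0.0936 0.088 ]
top10.png mill tip 24 [347.6667 220.875 ] [ 0.4642 -0.0563  0.16  ]
top10.png amberlid 157 [317.535 237.293] [0.4291 0.0172 0.076 ]
top10.png honey 402 [282.3383 158.2338] [0.6369 0.107  0.086 ]
top10.png red 198 [368.7727 260.1212] [ 0.3689 -0.1153  0.05  ]
```

Call:
send_rows(commands=[[[0, 0, 0], [0, 0, 0], -1], [[0, 0, 0], [0, 0, 0], -1], [[0, 0, 0], [0, 0, 0], -1], [[0, 0, 0], [0, 0, 0], -1], [[0, 0, 0], [0, 0, 0], -1], [[0, 0, 0], [0, 0, 0], -1], [[0, 0, 0], [0, 0, 0], -1], [[0, 0, 0], [0, 0, 0], -1]])

```text
clock: 59.2
tcp_pos: [0.4781, -0.2111, 0.319]
eef_rot: [[-0.081, 0.997, 0.0], [0.997, 0.081, -0.0], [-0.0, 0.0, -1.0]]
ft_force: [0.2, -0.8, 0.4]
finger_gap: 0.0852
grasp_force: 0.0
```

```bash
python3 -c "
from bench import ctrl
print(ctrl.finish_job())"
```

```text
the job is handed in; nothing more can be done
None
```

Handed in at 59 s, with no verdict returned: the lid is on the canister, and the mill, amber jar and shaker are back upright on their own coasters within about 3 mm of centre by camera, but I viewed 16 pictures, over the limit of 14.

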